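# Check belt idlers for bearing play and sort them

### The job

Check the belt idlers one at a time, largest wheel first: slide each fully home under the lips of the check fixture and rock its wheel side to side on its axle, to the end of its play each way and twice over, to feel whether the bearing is sound (hardly moves) or worn (rocks freely). Stand the sound ones upright in the plain tray and the worn ones upright in the tray with the bow handles. When all are sorted, swing the tally counter's lever to its stop and let it spring back; leave the other things on the bench alone.

Things in the scene. Friction and masses are not known exactly. Their poses are not given: they have to be found in the camera images.
- idler_a: Belt idler with a large wheel of 76 mm (at most one idler per size is present). Base plate 60 (x) x 72 (y) x 6 mm; two yoke arms, 26 wide along x, outer faces 44 apart along y, from 6 to 54 mm height: carry it by these; wheel between them 20 thick, axle along y at 46, wheel top at 84 mm. 0.35 kg. Origin: centre of underside. Wear cannot be seen.
- wheel_a (a joint): Rocking of idler_a's wheel about the idler's x axis, rad; 0 = upright, where a weak spring holds it; positive: wheel top goes to the idler's -y. Under 5 N to reach the stop: at about 0.04 each way if the bearing is sound, 0.16 if worn. The wheel does not spin.
- idler_b: Belt idler with a large wheel of 76 mm (at most one idler per size is present). Base plate 60 (x) x 72 (y) x 6 mm; two yoke arms, 26 wide along x, outer faces 44 apart along y, from 6 to 54 mm height: carry it by these; wheel between them 20 thick, axle along y at 46, wheel top at 84 mm. 0.35 kg. Origin: centre of underside. Wear cannot be seen.
- wheel_b (a joint): Rocking of idler_b's wheel about the idler's x axis, rad; 0 = upright, where a weak spring holds it; positive: wheel top goes to the idler's -y. Under 5 N to reach the stop: at about 0.04 each way if the bearing is sound, 0.16 if worn. The wheel does not spin.
- idler_c: Belt idler with a middle-sized wheel of 64 mm (at most one idler per size is present). Base plate 60 (x) x 72 (y) x 6 mm; two yoke arms, 26 wide along x, outer faces 44 apart along y, from 6 to 54 mm height: carry it by these; wheel between them 20 thick, axle along y at 46, wheel top at 78 mm. 0.35 kg. Origin: centre of underside. Wear cannot be seen.
- wheel_c (a joint): Rocking of idler_c's wheel about the idler's x axis, rad; 0 = upright, where a weak spring holds it; positive: wheel top goes to the idler's -y. Under 5 N to reach the stop: at about 0.04 each way if the bearing is sound, 0.16 if worn. The wheel does not spin.
- idler_d: Belt idler with a middle-sized wheel of 64 mm (at most one idler per size is present). Base plate 60 (x) x 72 (y) x 6 mm; two yoke arms, 26 wide along x, outer faces 44 apart along y, from 6 to 54 mm height: carry it by these; wheel between them 20 thick, axle along y at 46, wheel top at 78 mm. 0.35 kg. Origin: centre of underside. Wear cannot be seen.
- wheel_d (a joint): Rocking of idler_d's wheel about the idler's x axis, rad; 0 = upright, where a weak spring holds it; positive: wheel top goes to the idler's -y. Under 5 N to reach the stop: at about 0.04 each way if the bearing is sound, 0.16 if worn. The wheel does not spin.
- idler_e: Belt idler with a small wheel of 52 mm (at most one idler per size is present). Base plate 60 (x) x 72 (y) x 6 mm; two yoke arms, 26 wide along x, outer faces 44 apart along y, from 6 to 54 mm height: carry it by these; wheel between them 20 thick, axle along y at 46, wheel top at 72 mm. 0.35 kg. Origin: centre of underside. Wear cannot be seen.
- wheel_e (a joint): Rocking of idler_e's wheel about the idler's x axis, rad; 0 = upright, where a weak spring holds it; positive: wheel top goes to the idler's -y. Under 5 N to reach the stop: at about 0.04 each way if the bearing is sound, 0.16 if worn. The wheel does not spin.
- idler_f: Belt idler with a small wheel of 52 mm (at most one idler per size is present). Base plate 60 (x) x 72 (y) x 6 mm; two yoke arms, 26 wide along x, outer faces 44 apart along y, from 6 to 54 mm height: carry it by these; wheel between them 20 thick, axle along y at 46, wheel top at 72 mm. 0.35 kg. Origin: centre of underside. Wear cannot be seen.
- wheel_f (a joint): Rocking of idler_f's wheel about the idler's x axis, rad; 0 = upright, where a weak spring holds it; positive: wheel top goes to the idler's -y. Under 5 N to reach the stop: at about 0.04 each way if the bearing is sound, 0.16 if worn. The wheel does not spin.
- fixture: Check fixture, fixed. x: the way an idler is slid in, z up; origin: on the table under a fully seated idler's centre. Aluminium bed, top at 8 mm height, x -125 to +45, 112 wide. Side rails 76 mm apart (x -32 to +34) with lips over the plate's edges: gap under them 8.5 mm, 60 mm between them, tops 21.5 mm high. End stop at x = +30 mm.
- fixture_start (a point): Point on the fixture's open bed, 82 mm before the seat: set the idler down here with its x along the fixture's x (either way round), then slide it 82 mm along +x till its plate meets the stop; the lips hold it down while it is rocked. Low guides 8 mm high flare in front of the rails, from 76 to about 95 mm apart.
- plain_tray: Fixed shallow aluminium tray, plain, no handles: outside 286 (x) x 124 (y) x 16 mm high, wall and floor 3 mm. Origin: centre of the underside. Room for three idlers in a row along x, about 88 mm apart.
- handled_tray: Fixed shallow wooden tray with a steel bow handle (48 mm high) at each short end: outside 286 (x) x 124 (y) x 16 mm high, walls and floor 6 mm. Origin: centre of the underside. Room for three idlers in a row along x, about 88 mm apart.
- lever (a joint): Sprung lever on top of the tally counter, rad: 0 at rest, 0.9 at its stop; the spring returns it when let go. It turns about the counter's vertical axis, anticlockwise from above; 1 to 3 N at the peg.
- counter: Tally counter, a grey box 60 x 70 x 44 mm, fixed. Origin: centre of its underside; lever pivot straight above it. At rest the lever points 26 degrees to the +y side of the counter's -x axis, at its stop 26 degrees to the -y side.
- lever_peg (a point): Top of the upright black peg (12 mm diameter, 30 mm tall) at the lever's end, 77 mm above the table, 50 mm from the pivot. Pushed with the shut fingers towards the counter's -y it swings to the stop.
- weight: Bystander: brass weight, 28 mm diameter, 36 mm tall, loose. Leave it alone. Origin: on its axis, underside.
- spanner: Bystander: steel spanner, 140 mm long, loose. Leave it alone. Origin: centre of its underside.
- oil: Bystander: oil bottle, 44 mm diameter, 110 mm tall, loose. Leave it alone. Origin: on its axis, underside.
- driver: Bystander: screwdriver, 160 mm long, loose. Leave it alone. Origin: centre of its underside.
- parallel: Bystander: steel block 100 x 25 x 30 mm, loose. Leave it alone. Origin: centre of its underside.
Not all that is in view belongs to the job. What is shaped like the idler_c but orange or purple is not meant.

How it is judged (in metres and radians):
On the way, in this order (a step that is already met when the one before it is completed fails the run):
1. with the large idler fully seated in the fixture, its wheel is rocked to the end of its play on one side (((x of idler_a in the frame of fixture between -0.01 and 0.006 m and y of idler_a in the frame of fixture between -0.006 and 0.006 m and z of idler_a in the frame of fixture between 0.004 and 0.013 m and value of joint wheel_a above 0.028 rad) or (x of idler_b in the frame of fixture between -0.01 and 0.006 m and y of idler_b in the frame of fixture between -0.006 and 0.006 m and z of idler_b in the frame of fixture between 0.004 and 0.013 m and value of joint wheel_b above 0.12 rad))), for 0.1 s.
2. with the large idler fully seated in the fixture, its wheel is rocked to the end of its play on the other side (((x of idler_a in the frame of fixture between -0.01 and 0.006 m and y of idler_a in the frame of fixture between -0.006 and 0.006 m and z of idler_a in the frame of fixture between 0.004 and 0.013 m and value of joint wheel_a below -0.028 rad) or (x of idler_b in the frame of fixture between -0.01 and 0.006 m and y of idler_b in the frame of fixture between -0.006 and 0.006 m and z of idler_b in the frame of fixture between 0.004 and 0.013 m and value of joint wheel_b below -0.12 rad))), for 0.1 s.
3. with the large idler fully seated in the fixture, its wheel is rocked to the end of its play on the first side again (((x of idler_a in the frame of fixture between -0.01 and 0.006 m and y of idler_a in the frame of fixture between -0.006 and 0.006 m and z of idler_a in the frame of fixture between 0.004 and 0.013 m and value of joint wheel_a above 0.028 rad) or (x of idler_b in the frame of fixture between -0.01 and 0.006 m and y of idler_b in the frame of fixture between -0.006 and 0.006 m and z of idler_b in the frame of fixture between 0.004 and 0.013 m and value of joint wheel_b above 0.12 rad))), for 0.1 s.
4. with the middle-sized idler fully seated in the fixture, its wheel is rocked to the end of its play on one side (((x of idler_c in the frame of fixture between -0.01 and 0.006 m and y of idler_c in the frame of fixture between -0.006 and 0.006 m and z of idler_c in the frame of fixture between 0.004 and 0.013 m and value of joint wheel_c above 0.12 rad) or (x of idler_d in the frame of fixture between -0.01 and 0.006 m and y of idler_d in the frame of fixture between -0.006 and 0.006 m and z of idler_d in the frame of fixture between 0.004 and 0.013 m and value of joint wheel_d above 0.028 rad))), for 0.1 s.
5. with the middle-sized idler fully seated in the fixture, its wheel is rocked to the end of its play on the other side (((x of idler_c in the frame of fixture between -0.01 and 0.006 m and y of idler_c in the frame of fixture between -0.006 and 0.006 m and z of idler_c in the frame of fixture between 0.004 and 0.013 m and value of joint wheel_c below -0.12 rad) or (x of idler_d in the frame of fixture between -0.01 and 0.006 m and y of idler_d in the frame of fixture between -0.006 and 0.006 m and z of idler_d in the frame of fixture between 0.004 and 0.013 m and value of joint wheel_d below -0.028 rad))), for 0.1 s.
6. with the middle-sized idler fully seated in the fixture, its wheel is rocked to the end of its play on the first side again (((x of idler_c in the frame of fixture between -0.01 and 0.006 m and y of idler_c in the frame of fixture between -0.006 and 0.006 m and z of idler_c in the frame of fixture between 0.004 and 0.013 m and value of joint wheel_c above 0.12 rad) or (x of idler_d in the frame of fixture between -0.01 and 0.006 m and y of idler_d in the frame of fixture between -0.006 and 0.006 m and z of idler_d in the frame of fixture between 0.004 and 0.013 m and value of joint wheel_d above 0.028 rad))), for 0.1 s.
7. with the small idler fully seated in the fixture, its wheel is rocked to the end of its play on one side (((x of idler_e in the frame of fixture between -0.01 and 0.006 m and y of idler_e in the frame of fixture between -0.006 and 0.006 m and z of idler_e in the frame of fixture between 0.004 and 0.013 m and value of joint wheel_e above 0.12 rad) or (x of idler_f in the frame of fixture between -0.01 and 0.006 m and y of idler_f in the frame of fixture between -0.006 and 0.006 m and z of idler_f in the frame of fixture between 0.004 and 0.013 m and value of joint wheel_f above 0.028 rad))), for 0.1 s.
8. with the small idler fully seated in the fixture, its wheel is rocked to the end of its play on the other side (((x of idler_e in the frame of fixture between -0.01 and 0.006 m and y of idler_e in the frame of fixture between -0.006 and 0.006 m and z of idler_e in the frame of fixture between 0.004 and 0.013 m and value of joint wheel_e below -0.12 rad) or (x of idler_f in the frame of fixture between -0.01 and 0.006 m and y of idler_f in the frame of fixture between -0.006 and 0.006 m and z of idler_f in the frame of fixture between 0.004 and 0.013 m and value of joint wheel_f below -0.028 rad))), for 0.1 s.
9. with the small idler fully seated in the fixture, its wheel is rocked to the end of its play on the first side again (((x of idler_e in the frame of fixture between -0.01 and 0.006 m and y of idler_e in the frame of fixture between -0.006 and 0.006 m and z of idler_e in the frame of fixture between 0.004 and 0.013 m and value of joint wheel_e above 0.12 rad) or (x of idler_f in the frame of fixture between -0.01 and 0.006 m and y of idler_f in the frame of fixture between -0.006 and 0.006 m and z of idler_f in the frame of fixture between 0.004 and 0.013 m and value of joint wheel_f above 0.028 rad))), for 0.1 s.
10. with every idler in its tray, the counter lever is swung to its stop (x of idler_a in the frame of plain_tray between -0.125 and 0.125 m and y of idler_a in the frame of plain_tray between -0.05 and 0.05 m and z of idler_a in the frame of plain_tray between -0.002 and 0.015 m and angle between each of idler_a, idler_b, idler_c, idler_d, idler_e, idler_f's own z axis and vertical below 0.15 rad and x of idler_b in the frame of handled_tray between -0.125 and 0.125 m and y of idler_b in the frame of handled_tray between -0.05 and 0.05 m and z of idler_b in the frame of handled_tray between -0.002 and 0.015 m and x of idler_c in the frame of handled_tray between -0.125 and 0.125 m and y of idler_c in the frame of handled_tray between -0.05 and 0.05 m and z of idler_c in the frame of handled_tray between -0.002 and 0.015 m and x of idler_d in the frame of plain_tray between -0.125 and 0.125 m and y of idler_d in the frame of plain_tray between -0.05 and 0.05 m and z of idler_d in the frame of plain_tray between -0.002 and 0.015 m and x of idler_e in the frame of handled_tray between -0.125 and 0.125 m and y of idler_e in the frame of handled_tray between -0.05 and 0.05 m and z of idler_e in the frame of handled_tray between -0.002 and 0.015 m and x of idler_f in the frame of plain_tray between -0.125 and 0.125 m and y of idler_f in the frame of plain_tray between -0.05 and 0.05 m and z of idler_f in the frame of plain_tray between -0.002 and 0.015 m and value of joint lever above 0.8 rad), for 0.1 s.
At the end, for the whole second after the job is handed in: Every idler present stands upright (within 0.15 rad) and at rest on its tray's floor, sound ones in the plain tray, worn ones in the handled tray, centre at least 12 mm inside the ends and 6 mm inside the long sides; the lever is within 0.12 rad of rest (x of idler_a in the frame of plain_tray between -0.125 and 0.125 m and y of idler_a in the frame of plain_tray between -0.05 and 0.05 m and z of idler_a in the frame of plain_tray between -0.002 and 0.015 m and angle between each of idler_a, idler_b, idler_c, idler_d, idler_e, idler_f's own z axis and vertical below 0.15 rad and x of idler_b in the frame of handled_tray between -0.125 and 0.125 m and y of idler_b in the frame of handled_tray between -0.05 and 0.05 m and z of idler_b in the frame of handled_tray between -0.002 and 0.015 m and x of idler_c in the frame of handled_tray between -0.125 and 0.125 m and y of idler_c in the frame of handled_tray between -0.05 and 0.05 m and z of idler_c in the frame of handled_tray between -0.002 and 0.015 m and x of idler_d in the frame of plain_tray between -0.125 and 0.125 m and y of idler_d in the frame of plain_tray between -0.05 and 0.05 m and z of idler_d in the frame of plain_tray between -0.002 and 0.015 m and x of idler_e in the frame of handled_tray between -0.125 and 0.125 m and y of idler_e in the frame of handled_tray between -0.05 and 0.05 m and z of idler_e in the frame of handled_tray between -0.002 and 0.015 m and x of idler_f in the frame of plain_tray between -0.125 and 0.125 m and y of idler_f in the frame of plain_tray between -0.05 and 0.05 m and z of idler_f in the frame of plain_tray between -0.002 and 0.015 m and value of joint lever below 0.12 rad and linear speed of each of idler_a, idler_b, idler_c, idler_d, idler_e, idler_f below 0.02 m/s); the robot touches nothing.
It fails at once if the weight is moved by more than 40 mm (distance of weight from where it was at the start of the episode above 0.04 m).
It fails at once if the spanner is moved by more than 40 mm (distance of spanner from where it was at the start of the episode above 0.04 m).
It fails at once if the oil is moved by more than 40 mm (distance of oil from where it was at the start of the episode above 0.04 m).
It fails at once if the driver is moved by more than 40 mm (distance of driver from where it was at the start of the episode above 0.04 m).
It fails at once if the parallel is moved by more than 40 mm (distance of parallel from where it was at the start of the episode above 0.04 m).
Of idler_a, idler_b only 1 to 1 are there at a start; the rules pass over those that are not, and their reading is None.
Of idler_c, idler_d only 1 to 1 are there at a start; the rules pass over those that are not, and their reading is None.
Of idler_e, idler_f, pot only 1 to 1 are there at a start; the rules pass over those that are not, and their reading is None.
At some moment in a run one of idler_a, idler_b, idler_c, idler_d, idler_e, idler_f may be knocked a few centimetres aside while the robot is not near it.
It also fails if it takes over 210 s, if anything falls off the work surface, if the arm or the gripper's body presses on something with over 40 N, if the wrist force passes 120 N, or if a joint passes its speed limit or range.

### The arm

A 6-joint arm with a two-finger parallel gripper is mounted at the origin on the work surface. World frame = base frame: x ahead of the robot, y to its left, z up, the work surface at z = 0. Lengths are in m, angles in degrees, forces in N, time in s.
With the tool pointing down it reaches from about 0.25 to 0.8 m from the base axis. Payload 3.9 kg.
Tool frame: the origin (TCP) lies on the front face of the gripper's body, between the roots of the fingers; the fingertips stand 73 mm ahead of it and the grasp point (between the pads) lies 54 mm ahead of it (manip.tip_reach is the distance from the TCP to the fingertips, in m); z points along the fingers, y is the line along which they close (so a half turn about z gives the same grasp; the last joint's range is limited). The gripper opens to 85 mm and grips with 20 to 120 N. Pads are 22 mm wide; open, the fingers measure 114 mm over their backs; the gripper's body (76 mm by 85 mm) begins 54 mm behind the grasp point. The pads swing forward as they close: fully open they stand 13 mm farther back than shut.
Start: joints at [-77.063, 14.897, -7.913, 67.191, 0, 90], TCP at [0.118, -0.512, 0.304] pointing down, gripper open.
Joint ranges: [-159.42, 159.42], [-47.68, 98.78], [-73.54, 78.23], [-108.79, 121.32], [-90, 84.71], [-180, 180]. Speed limits (degrees/s): [147.25, 147.25, 180, 180, 180, 180].

### API

Orientations are given as [roll, pitch, yaw] about the fixed x, y, z axes, in that order (R = Rz(yaw) Ry(pitch) Rx(roll)).
In Python, from rig import manip gives the robot as it stands. The module is installed in compiled form; this text tells all that it offers.
- The arm moves only by the tool arm_command, never from a script. Its argument "plan" is a list of rows, each an object of numbers: "tx", "ty", "tz": the shift along the tool's x, y, z as a fraction of full scale; "yaw": the turn about the tool's z as a fraction of full scale. In form: [{"tx": .., "ty": .., "tz": .., "yaw": ..}, ...]. A call has 1 to 20 rows; each row is the pose to reach, as a shift and turn from the pose commanded when the call began, along the tool's axes at that moment; what a row does not reach only later rows make up. Full scale, the value 1, is 40 cm for a shift and 90 degrees for a turn. A row lasts 1/8 s, in which the tool goes at most 62.5 mm and 10.7 degrees, less where a joint would pass 70% of its speed; a pose out of reach is approached as far as the arm can. A call with a number of a shift or a turn outside -1 to 1 is refused whole. A call with a gripper value outside its range is refused whole. "gripper" is the finger opening in mm, from 0 to 85.4, set as the call begins (left out, the last holds). The fingers move at their own pace and stop on an object; "grip_force" is the grip in N (left out, the last holds). Time passes only in rows, so rows that repeat a pose let the fingers close. It gives the time, the measured TCP pose, the force, the opening and the grip force at its end, in the units of the state.
- manip.get_state(): the state, without advancing time (a new reading comes with each control period).
- manip.capture(name): name is "scene" or "top" or "wrist"; returns a dict with "img" (480x640x3 uint8, blue, green, red), "mtx" (3x3 intrinsics, pixels), "R" (3x3) and "t" (3): a world point X has camera coordinates R X + t; the wrist camera has in their place "tool_from_camera" (4x4, takes a point from camera to tool coordinates, whose origin is the TCP and whose axes are the flange's). Camera axes: x right, y down, z forward; pixel columns grow to the right and rows downward; lengths in m; the calibration is good to about 2 mm. A picture is of the moment at which its call begins: read the wrist's pose just before it. There is no depth.
- manip.job_done(): hands the job in; it is judged then, once.
Trained networks look in a picture, given as the dict that the camera call returned (one of the last four; its "shot" number tells which), for a name from the list of things; names that differ only in an ending like _2 or _b are one class to them, and where a whole thing is asked for, a point or a joint stands for the part that bears it (a point fixed in the world has none). Each returns a list of dicts, best first, with "conf" (0 to 1); they miss things now and then, are a little off and sometimes report something else, mostly with a low value. They report only what shows in the picture. A call takes as long as a camera call. They do not tell look-alikes from the thing itself.
- manip.trace(picture, name): "region" (480x640 bool, what is visible of it) and "point" ([column, row] in pixels, amid what is visible of it).
- manip.landmark_of(picture, name): "point" ([column, row] in pixels: a listed point, or the origin of a listed thing).
The state is a dict: "time": time; "joint_positions": joint angles; "joint_vel": joint speeds; "joint_efforts": joint torques, N m; "position": TCP position; "tool_rot": TCP orientation; "contact_force": force on the tool from outside, world axes, zero at the start; "moment": the same for the moment, N m; "width": finger opening in m; "gripper_force": force on a finger pad.
Only numpy, scipy, OpenCV 4.12 (cv2) and the standard library are available. Lean on these libraries where they do the work, as an engineer would, in place of code of your own. Each camera call takes 0.05 s, during which the arm holds its last target. There are 200 camera calls.

## Working session

There is one attempt and no reset: what is moved stays moved. The work goes in short steps, Python scripts to look and compute and a tool call to move; the robot and the scene stay as the last step left them, time stands still between calls to the robot, and variables do not carry over. Pictures are saved under pics/ and viewed, at most 14 in all, crops included, and the job is handed in when it is done.

Besides the shell and the picture viewer there is one more tool, called as a command line: name --argument value ..., lists and objects as JSON in quotes. arm_command: Moves the arm, as the interface text tells. Its arguments: {"type":"object","properties":{"plan":{"type":"array","items":{"type":"object","properties":{"tx":{"type":"number"},"ty":{"type":"number"},"tz":{"type":"number"},"yaw":{"type":"number"}}}},"gripper":{"type":"number"},"grip_force":{"type":"number"}},"required":["plan"]}

```bash
mkdir -p pics; cat > h.py <<'E'
import numpy as np, cv2
from rig import manip
def ray(p,uv):
    d=np.linalg.inv(p["mtx"])@np.array([uv[0],uv[1],1.]); R=np.array(p["R"]); t=np.array(p["t"])
    return -R.T@t, R.T@d
def at(p,uv,z):
    c,d=ray(p,uv); return c+d*(z-c[2])/d[2]
def proj(p,X):
    q=np.array(p["mtx"])@(np.array(p["R"])@np.array(X,float)+np.array(p["t"])); return q[:2]/q[2]
E
python3 - <<'E'
from h import *
for n in("scene","top"):
    p=manip.capture(n); cv2.imwrite(f"pics/{n}0.png",p["img"]); print(n,ray(p,(320,240)))
    for k in("idler_a","idler_c","idler_e","fixture","fixture_start","plain_tray","handled_tray","counter","lever_peg","weight","spanner","oil","driver","parallel"):
        z=0.077 if k=="lever_peg" else 0.008 if k=="fixture_start" else 0
        print(k,[(np.round(l["point"]),round(l["conf"],2),at(p,l["point"],z).round(3)) for l in manip.landmark_of(p,k)[:4]])
print(manip.get_state())
E
```

```text
scene (array([0.98815004, 0.43487125, 0.92613305]), array([-0.36221262, -0.49541347, -0.78956064]))
idler_a [(array([391., 348.]), 0.95, array([0.614, 0.156, 0.   ])), (array([233., 264.]), 0.89, array([ 0.758, -0.208,  0.   ])), (array([287., 145.]), 0.86, array([ 0.442, -0.458,  0.   ])), (array([298., 248.]), 0.79, array([ 0.616, -0.158,  0.   ]))]
idler_c [(array([391., 348.]), 0.95, array([0.614, 0.156, 0.   ])), (array([233., 264.]), 0.89, array([ 0.758, -0.208,  0.   ])), (array([287., 145.]), 0.86, array([ 0.442, -0.458,  0.   ])), (array([298., 248.]), 0.79, array([ 0.616, -0.158,  0.   ]))]
idler_e [(array([391., 348.]), 0.95, array([0.614, 0.156, 0.   ])), (array([233., 264.]), 0.89, array([ 0.758, -0.208,  0.   ])), (array([287., 145.]), 0.86, array([ 0.442, -0.458,  0.   ])), (array([298., 248.]), 0.79, array([ 0.616, -0.158,  0.   ]))]
fixture [(array([398., 258.]), 0.89, array([0.455, 0.001, 0.   ])), (array([251., 215.]), 0.75, array([ 0.649, -0.306,  0.   ])), (array([338., 296.]), 0.65, array([ 0.622, -0.002,  0.   ]))]
fixture_start [(array([370., 237.]), 0.72, arr
[... 2792 characters left out ...]
]
{'time': 1.5, 'joint_positions': array([-7.70626649e+01,  1.48967219e+01, -7.91242687e+00,  6.71922979e+01,
        1.84268753e-04,  8.99999139e+01]), 'joint_vel': array([-0.17866508,  0.0165925 , -0.04610242,  0.02464873,  0.04600996,
       -0.03505882]), 'joint_efforts': array([-1.61457269e-04, -4.05604649e+01,  2.54230338e+01,  1.12351980e-03,
        1.43640108e-05, -7.89234225e-07]), 'position': array([ 0.11753644, -0.51165518,  0.30390676]), 'tool_rot': array([-1.79998553e+02, -1.84270926e-04,  1.29374212e+01]), 'contact_force': array([ 0.07821282, -0.42076587,  0.06615847]), 'moment': array([ 0.01451645,  0.00877782, -0.04733913]), 'gripper_force': 0.0, 'width': 0.0853703256807748}
```

View pictures.

View pics/top0.png

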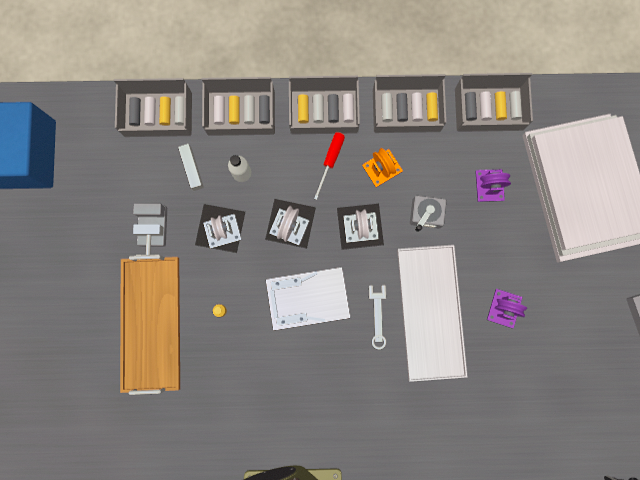

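View pics/scene0.png

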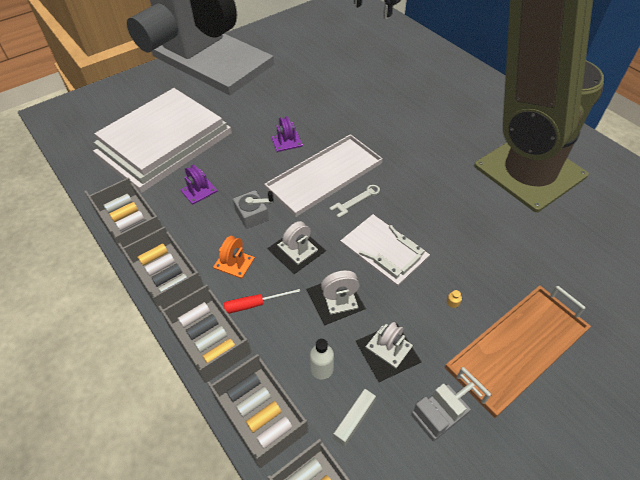

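```bash
python3 - <<'E'
from h import *
im=cv2.imread("pics/top0.png")[192:342,190:390]
cv2.imwrite("pics/crop1.png",cv2.resize(im,(800,600),interpolation=cv2.INTER_CUBIC))
E
```

```text
(no output)
```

View pics/crop1.png

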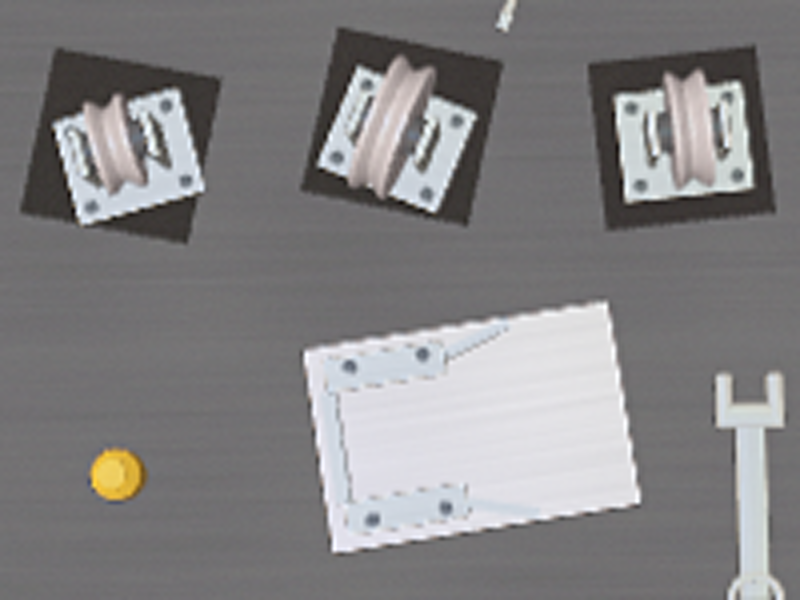

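```bash
cat >> h.py <<'E'
def fit(p,uvs,z,w,h):  # uvs: TL,TR,BR,BL ; returns centre and direction angle TL->TR, side lengths
    P=np.array([at(p,u,z)[:2] for u in uvs]); c=P.mean(0)
    d=(P[1]-P[0]+P[2]-P[3])/2; e=(P[3]-P[0]+P[2]-P[1])/2
    a=np.degrees(np.arctan2(d[1],d[0])); b=np.degrees(np.arctan2(e[1],e[0]))
    return c.round(4), round(a,1), round(b,1), round(np.hypot(*d),4), round(np.hypot(*e),4)
E
python3 - <<'E'
from h import *
p=manip.capture("top")
C=lambda L:[((x+.5)/4-.5+190,(y+.5)/4-.5+192) for x,y in L]
for n,L,z in(("bed",[(304,352),(607,302),(639,500),(334,553)],.008),("large",[(358,66),(476,110),(436,214),(318,167)],.006),("small",[(52,122),(180,88),(205,190),(83,226)],.006),("mid",[(614,97),(745,82),(753,188),(627,204)],.006)):
    print(n,fit(p,C(L),z,0,0))
for n,L,z in(("plain",[(398,249),(454,246),(467,377),(410,381)],.016),("handled",[(121,259),(179,258),(179,390),(121,392)],.016)):
    print(n,fit(p,L,z,0,0))
for n in("wrist",):
    q=manip.capture(n); print(q["tool_from_camera"],q["mtx"])
print(manip.trace(p,"lever_peg")[0]["point"],manip.trace(p,"weight")[0]["point"])
E
```

```text
bed (array([ 0.4607, -0.0354]), np.float64(-81.4), np.float64(-171.9), np.float64(0.1685), np.float64(0.1102))
large (array([0.6207, 0.0039]), np.float64(-112.2), np.float64(158.3), np.float64(0.0707), np.float64(0.0618))
small (array([0.6135, 0.1522]), np.float64(-75.0), np.float64(-164.8), np.float64(0.0717), np.float64(0.0603))
mid (array([ 0.6161, -0.1563]), np.float64(-84.0), np.float64(-175.9), np.float64(0.0722), np.float64(0.0603))
plain (array([ 0.425 , -0.3059]), np.float64(-87.5), np.float64(-176.8), np.float64(0.1232), np.float64(0.2845))
handled (array([0.411 , 0.3051]), np.float64(-89.5), np.float64(-178.8), np.float64(0.125), np.float64(0.2839))
[[ 3.81964904e-04 -9.61970944e-01 -2.73151529e-01  6.95280298e-02]
 [ 9.99999884e-01  2.87417559e-04  3.86150205e-04  1.56853488e-04]
 [-2.92956731e-04 -2.73151645e-01  9.61970942e-01 -7.04727456e-02]
 [ 0.00000000e+00  0.00000000e+00  0.00000000e+00  1.00000000e+00]] [[357.62726287   0.         330.00709431]
 [  0.         357.62726287 236.34069341]
 [  0.           0.           1.        ]]
[424.6, 216.2] [222.3, 308.2]
```

```bash
cat >> h.py <<'E'
def go(*targets):  # each (x,y,z,psi): numbers for the move, relative to the present pose
    s=manip.get_state(); x0=s["position"]; a=np.radians(s["tool_rot"][2]); psi=s["tool_rot"][2]
    for x,y,z,ps in targets:
        d=np.array([x,y,z])-x0; dp=(ps-psi+180)%360-180
        v=[(d[0]*np.cos(a)+d[1]*np.sin(a))/.4,(d[0]*np.sin(a)-d[1]*np.cos(a))/.4,-d[2]/.4,-dp/90]
        print("rows",int(max(np.ceil(np.hypot(np.hypot(*d[:2]),d[2])/.0625),np.ceil(abs(dp)/10.7))),dict(zip(("tx","ty","tz","yaw"),np.round(v,4).tolist())))
def st():
    s=manip.get_state(); print(round(s["time"],2),s["position"].round(4),s["tool_rot"].round(1),"F",s["contact_force"].round(1),"M",s["moment"].round(2),"w",round(s["width"],4),"gf",round(s["gripper_force"],1),"j6",s["joint_positions"].round(0)); return s
E
python3 - <<'E'
from h import *
go((.62,.004,.30,-22)); print(manip.tip_reach)
E
```

```text
rows 12 {'tx': 1.5129, 'ty': -0.9753, 'tz': 0.0097, 'yaw': 0.3882}
0.0726
```

arm_command --plan '[{"tx": 0.1,"ty": -0.064,"tz": 0,"yaw": 0.1},{"tx": 0.25,"ty": -0.16,"tz": 0,"yaw": 0.2},{"tx": 0.37,"ty": -0.24,"tz": 0,"yaw": 0.3},{"tx": 0.5,"ty": -0.32,"tz": 0,"yaw": 0.388},{"tx": 0.62,"ty": -0.4,"tz": 0,"yaw": 0.388},{"tx": 0.76,"ty": -0.49,"tz": 0.0,"yaw": 0.388},{"tx": 0.88,"ty": -0.57,"tz": 0.0,"yaw": 0.388},{"tx": 1.0,"ty": -0.645,"tz": 0.0,"yaw": 0.388}]'

```text
time: 2.7
position: [0.4488, -0.174, 0.3042]
tool_rot: [-179.7, -0.0, -21.3]
contact_force: [-0.1, -1.1, -0.2]
width: 0.0853
gripper_force: 0.0
```

```bash
python3 - <<'E'
from h import *
st(); go((.62,.004,.30,-22))
E
```

```text
2.7 [ 0.4488 -0.174   0.3042] [-179.7   -0.   -21.3] F [-0.1 -1.1 -0.2] M [-0.02 -0.04 -0.15] w 0.0853 gf 0.0 j6 [-21.  11. -14.  66.   0. 180.]
rows 4 {'tx': 0.2367, 'ty': -0.5703, 'tz': 0.0104, 'yaw': 0.0073}
```

arm_command --plan '[{"tx": 0.08,"ty": -0.2,"tz": 0,"yaw": -0.12},{"tx": 0.16,"ty": -0.4,"tz": 0,"yaw": -0.24},{"tx": 0.237,"ty": -0.57,"tz": 0,"yaw": -1},{"tx": 0.237,"ty": -0.57,"tz": 0.01,"yaw": -1},{"tx": 0.237,"ty": -0.57,"tz": 0.01,"yaw": -1},{"tx": 0.237,"ty": -0.57,"tz": 0.01,"yaw": -1},{"tx": 0.237,"ty": -0.57,"tz": 0.01,"yaw": -1},{"tx": 0.237,"ty": -0.57,"tz": 0.01,"yaw": -1},{"tx": 0.237,"ty": -0.57,"tz": 0.01,"yaw": -1}]'

```text
time: 3.82
position: [0.6195, 0.0012, 0.3008]
tool_rot: [-180.0, -0.3, 68.6]
contact_force: [-0.3, 0.3, -0.2]
width: 0.0855
gripper_force: 0.0
```

arm_command --plan '[{"yaw": -0.985},{"yaw": -0.985},{"yaw": -0.985},{"yaw": -0.985},{"yaw": -0.985},{"yaw": -0.985},{"yaw": -0.985},{"yaw": -0.985},{"yaw": -0.985},{"yaw": -0.985},{"yaw": -0.985}]'

```text
schema error: expected keys tx, ty, tz, yaw
```

```bash
cat >> h.py <<'E'
def wrist():
    s=manip.get_state(); p=manip.capture("wrist"); T=np.array(p["tool_from_camera"])
    from scipy.spatial.transform import Rotation as Ro
    Rw=Ro.from_euler("xyz",s["tool_rot"],degrees=True).as_matrix()
    Rc=Rw@T[:3,:3]; c=Rw@T[:3,3]+s["position"]
    p["R"]=Rc.T; p["t"]=-Rc.T@c; return p
E
python3 - <<'E'
from h import *
s=st(); p=wrist(); cv2.imwrite("pics/w1.png",p["img"])
for l in manip.landmark_of(p,"idler_a"): print(l["conf"],l["point"],at(p,l["point"],0))
go((.62,.004,.30,158))
E
```

```text
3.83 [0.6195 0.0012 0.3008] [-180.    -0.3   68.6] F [-0.3  0.3 -0.2] M [-0.   -0.02  0.01] w 0.0855 gf 0.0 j6 [  0.  24.   6.  71.   0. 111.]
0.88 [268.4, 59.8] [0.61603624 0.15174058 0.        ]
0.86 [336.7, 202.2] [0.62725124 0.00073955 0.        ]
0.83 [504.2, 329.8] [ 0.75485745 -0.21052265  0.        ]
0.62 [377.2, 331.2] [ 0.61654231 -0.15834694  0.        ]
rows 9 {'tx': 0.0071, 'ty': -0.0012, 'tz': 0.0021, 'yaw': -0.9952}
```

View pics/w1.png

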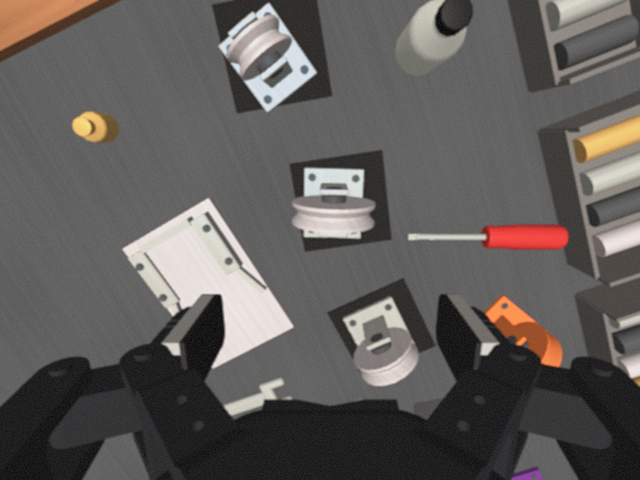

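```bash
python3 - <<'E'
from h import *
p=wrist()
print("large",fit(p,[(304,167),(365,169),(362,240),(302,237)],.006,0,0))
for u in[(123,248),(210,198),(293,326)]: print(at(p,u,.008))
P=[at(p,u,.008)[:2] for u in[(123,248),(210,198),(293,326)]]
d=P[1]-P[2]; print(np.degrees(np.arctan2(d[1],d[0])),np.hypot(*d)); d=P[1]-P[0]; print(np.degrees(np.arctan2(d[1],d[0])),np.hypot(*d))
print((P[0]+P[2])/2)
go((.622,.003,.16,158),(.622,.003,.094,158))
E
```

```text
large (array([0.6234, 0.0011]), np.float64(-24.0), np.float64(-113.4), np.float64(0.0627), np.float64(0.0739))
[0.39796872 0.03970039 0.008     ]
[0.5083807  0.05383074 0.008     ]
[ 0.52990944 -0.11218005  0.008     ]
97.38903789485146 0.16740093081579657
7.292984110584447 0.1113124923867582
[ 0.46393908 -0.03623983]
rows 9 {'tx': 0.0066, 'ty': 0.0043, 'tz': 0.3522, 'yaw': -0.9959}
rows 9 {'tx': 0.0066, 'ty': 0.0043, 'tz': 0.5172, 'yaw': -0.9959}
```

arm_command --plan '[{"tx": 0.006,"ty": 0.005,"tz": 0.1,"yaw": -0.985},{"tx": 0.006,"ty": 0.005,"tz": 0.2,"yaw": -0.985},{"tx": 0.006,"ty": 0.005,"tz": 0.25,"yaw": -0.985},{"tx": 0.006,"ty": 0.005,"tz": 0.25,"yaw": -0.985},{"tx": 0.006,"ty": 0.005,"tz": 0.25,"yaw": -0.985},{"tx": 0.006,"ty": 0.005,"tz": 0.25,"yaw": -0.985},{"tx": 0.006,"ty": 0.005,"tz": 0.25,"yaw": -0.985},{"tx": 0.006,"ty": 0.005,"tz": 0.25,"yaw": -0.985},{"tx": 0.006,"ty": 0.005,"tz": 0.25,"yaw": -0.985},{"tx": 0.006,"ty": 0.005,"tz": 0.25,"yaw": -0.985}]'

```text
time: 5.22
position: [0.6224, 0.0031, 0.2009]
tool_rot: [179.7, -0.0, 157.0]
contact_force: [-0.3, -0.2, -0.9]
width: 0.0855
gripper_force: 0.0
```

```bash
python3 - <<'E'
from h import *
s=st(); p=wrist(); cv2.imwrite("pics/w2.png",p["img"])
for l in manip.landmark_of(p,"idler_a"): print(l["conf"],l["point"],at(p,l["point"],0))
go((.622,.0025,.095,157.3))
E
```

```text
5.22 [0.6224 0.0031 0.2009] [179.7  -0.  157. ] F [-0.3 -0.2 -0.9] M [-0.06  0.02 -0.01] w 0.0855 gf 0.0 j6 [ 0. 27. -4. 58.  0. 23.]
0.82 [329.3, 226.0] [0.62230846 0.00353418 0.        ]
0.8 [145.4, 298.1] [ 0.61938469 -0.16062347  0.        ]
0.55 [511.1, 145.7] [0.6185644  0.15083391 0.        ]
rows 2 {'tx': 0.0003, 'ty': -0.0017, 'tz': 0.265, 'yaw': -0.0032}
```

View pics/w2.png

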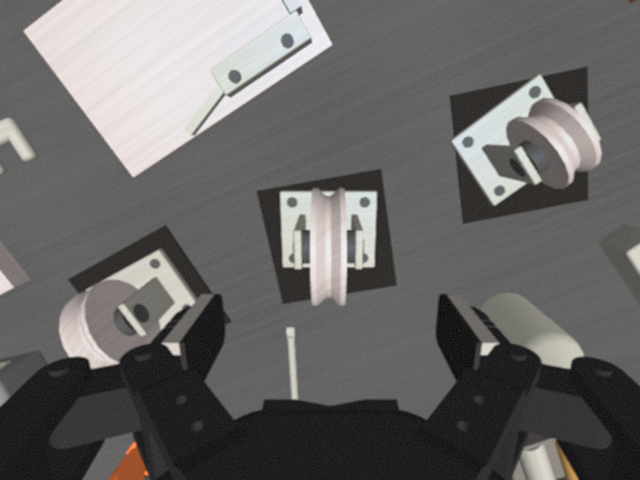

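arm_command --plan '[{"tx": 0,"ty": -0.001,"tz": 0.13,"yaw": -0.003},{"tx": 0,"ty": -0.001,"tz": 0.22,"yaw": -0.003},{"tx": 0,"ty": -0.001,"tz": 0.267,"yaw": -0.003},{"tx": 0,"ty": -0.001,"tz": 0.267,"yaw": -0.003}]'

```text
time: 5.82
position: [0.621, 0.0032, 0.0924]
tool_rot: [179.8, -0.2, 157.3]
contact_force: [0.7, -0.0, 0.4]
width: 0.0852
gripper_force: 0.0
```

arm_command --plan '[{"tx": 0,"ty": 0,"tz": 0,"yaw": 0},{"tx": 0,"ty": 0,"tz": 0,"yaw": 0},{"tx": 0,"ty": 0,"tz": 0,"yaw": 0},{"tx": 0,"ty": 0,"tz": 0,"yaw": 0},{"tx": 0,"ty": 0,"tz": 0,"yaw": 0}]' --gripper 30 --grip_force 50

```text
time: 6.45
position: [0.6233, 0.0029, 0.0958]
tool_rot: [179.7, 0.2, 157.4]
contact_force: [-0.3, -1.0, 6.1]
width: 0.0431
gripper_force: 53.0
```

```bash
python3 - <<'E'
from h import *
s=st()
a=np.radians(98); o=np.array([.4623,-.0358])+.04*np.array([np.cos(a),np.sin(a)]); S=o-.082*np.array([np.cos(a),np.sin(a)]); print(o,S)
go((.62,.0,.17,157),(*S,.17,98),(*S,.115,98))
E
```

```text
6.45 [0.6233 0.0029 0.0958] [179.7   0.2 157.4] F [-0.3 -1.   6.1] M [-0.37  0.23 -0.03] w 0.0431 gf 53.0 j6 [  0.  33. -12.  45.   0.  23.]
[0.45673308 0.00381072] [ 0.46814527 -0.07739126]
rows 2 {'tx': 0.0049, 'ty': -0.01, 'tz': -0.1855, 'yaw': 0.0039}
rows 6 {'tx': 0.2807, 'ty': -0.3347, 'tz': -0.1855, 'yaw': 0.6595}
rows 6 {'tx': 0.2807, 'ty': -0.3347, 'tz': -0.048, 'yaw': 0.6595}
```

arm_command --plan '[{"tx": 0,"ty": 0,"tz": -0.1,"yaw": 0},{"tx": 0,"ty": 0,"tz": -0.185,"yaw": 0},{"tx": 0.1,"ty": -0.11,"tz": -0.185,"yaw": 0.12},{"tx": 0.2,"ty": -0.23,"tz": -0.185,"yaw": 0.24},{"tx": 0.281,"ty": -0.335,"tz": -0.185,"yaw": 0.36},{"tx": 0.281,"ty": -0.335,"tz": -0.185,"yaw": 0.48},{"tx": 0.281,"ty": -0.335,"tz": -0.185,"yaw": 0.6595},{"tx": 0.281,"ty": -0.335,"tz": -0.185,"yaw": 0.6595},{"tx": 0.281,"ty": -0.335,"tz": -0.185,"yaw": 0.6595}]'

```text
time: 7.58
position: [0.4662, -0.0774, 0.1671]
tool_rot: [179.9, -0.3, 98.1]
contact_force: [0.3, 0.1, -4.3]
width: 0.0429
gripper_force: 53.5
```

```bash
python3 - <<'E'
from h import *
s=st(); p=wrist(); cv2.imwrite("pics/w3.png",p["img"])
for n in("fixture","fixture_start"):
  for l in manip.landmark_of(p,n): print(n,l["conf"],l["point"],at(p,l["point"],0 if n=="fixture" else .008))
go((.4681,-.0774,.105,98))
E
```

```text
7.58 [ 0.4662 -0.0774  0.1671] [179.9  -0.3  98.1] F [ 0.3  0.1 -4.3] M [-0.01 -0.04 -0.04] w 0.0429 gf 53.5 j6 [-10.  16. -29.  45.   0.  72.]
fixture 0.83 [332.4, 120.0] [0.4570964  0.00101245 0.        ]
rows 1 {'tx': -0.0005, 'ty': 0.0036, 'tz': 0.1558, 'yaw': 0.0009}
```

View pics/w3.png

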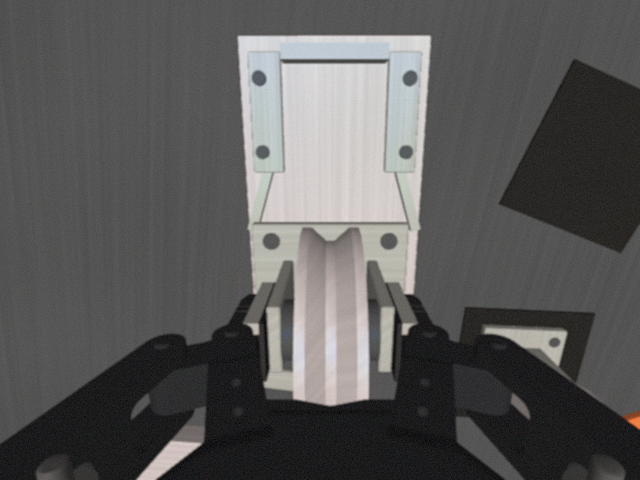

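arm_command --plan '[{"tx": 0,"ty": 0.006,"tz": 0.08,"yaw": 0},{"tx": 0,"ty": 0.006,"tz": 0.14,"yaw": 0},{"tx": 0,"ty": 0.006,"tz": 0.155,"yaw": 0},{"tx": 0,"ty": 0.006,"tz": 0.161,"yaw": 0},{"tx": 0,"ty": 0.006,"tz": 0.161,"yaw": 0}]'

```text
time: 8.35
position: [0.4701, -0.077, 0.1038]
tool_rot: [179.8, -0.2, 98.0]
contact_force: [-0.0, 0.6, -4.7]
width: 0.0433
gripper_force: 53.4
```

```bash
python3 - <<'E'
from h import *
s=st()
E
```

```text
8.35 [ 0.4701 -0.077   0.1038] [179.8  -0.2  98. ] F [-0.   0.6 -4.7] M [-0.01 -0.   -0.03] w 0.0433 gf 53.4 j6 [ -9.  21. -33.  36.   0.  73.]
```

arm_command --plan '[{"tx": 0,"ty": 0,"tz": 0.004,"yaw": 0},{"tx": 0,"ty": 0,"tz": 0.004,"yaw": 0}]'

```text
time: 8.6
position: [0.4697, -0.077, 0.102]
tool_rot: [179.8, -0.2, 98.0]
contact_force: [0.3, 0.1, -4.4]
width: 0.0432
gripper_force: 53.5
```

arm_command --plan '[{"tx": 0,"ty": 0,"tz": 0.004,"yaw": 0},{"tx": 0,"ty": 0,"tz": 0.004,"yaw": 0}]'

```text
time: 8.85
position: [0.4696, -0.0768, 0.1018]
tool_rot: [179.8, -0.2, 98.0]
contact_force: [-4.5, 2.5, 11.4]
width: 0.043
gripper_force: 55.5
```

arm_command --plan '[{"tx": 0.02,"ty": 0,"tz": -0.003,"yaw": 0},{"tx": 0.06,"ty": 0,"tz": -0.003,"yaw": 0},{"tx": 0.1,"ty": 0,"tz": -0.003,"yaw": 0},{"tx": 0.14,"ty": 0,"tz": -0.003,"yaw": 0},{"tx": 0.17,"ty": 0,"tz": -0.003,"yaw": 0},{"tx": 0.19,"ty": 0,"tz": -0.003,"yaw": 0},{"tx": 0.19,"ty": 0,"tz": -0.003,"yaw": 0}]'

```text
time: 9.72
position: [0.4591, -0.0004, 0.1019]
tool_rot: [179.8, -0.3, 98.1]
contact_force: [0.2, 0.1, 5.1]
width: 0.0432
gripper_force: 54.9
```

arm_command --plan '[{"tx": 0.005,"ty": 0,"tz": 0,"yaw": 0},{"tx": 0.01,"ty": 0,"tz": 0,"yaw": 0},{"tx": 0.01,"ty": 0,"tz": 0,"yaw": 0}]'

```text
time: 10.1
position: [0.4588, 0.0019, 0.1017]
tool_rot: [179.8, -0.2, 98.0]
contact_force: [0.6, -4.8, 5.3]
width: 0.0431
gripper_force: 54.8
```

arm_command --plan '[{"tx": 0.005,"ty": 0,"tz": 0,"yaw": 0},{"tx": 0.008,"ty": 0,"tz": 0,"yaw": 0},{"tx": 0.008,"ty": 0,"tz": 0,"yaw": 0}]'

```text
time: 10.48
position: [0.4587, 0.0029, 0.1019]
tool_rot: [179.8, 0.2, 97.9]
contact_force: [2.8, -13.3, 4.5]
width: 0.0434
gripper_force: 54.6
```

```bash
python3 - <<'E'
from h import *
s=st(); p=wrist(); cv2.imwrite("pics/w4.png",p["img"])
for n in("fixture","idler_a"):
  for l in manip.landmark_of(p,n): print(n,l["conf"],l["point"],at(p,l["point"],0 if n=="fixture" else .008))
E
```

```text
10.47 [0.4587 0.0029 0.1019] [179.8   0.2  97.9] F [  2.8 -13.3   4.5] M [-2.78 -0.47  0.2 ] w 0.0434 gf 54.6 j6 [  0.  19. -36.  34.  -0.  83.]
idler_a 0.89 [331.8, 278.7] [0.46005835 0.00343224 0.008     ]
```

View pics/w4.png

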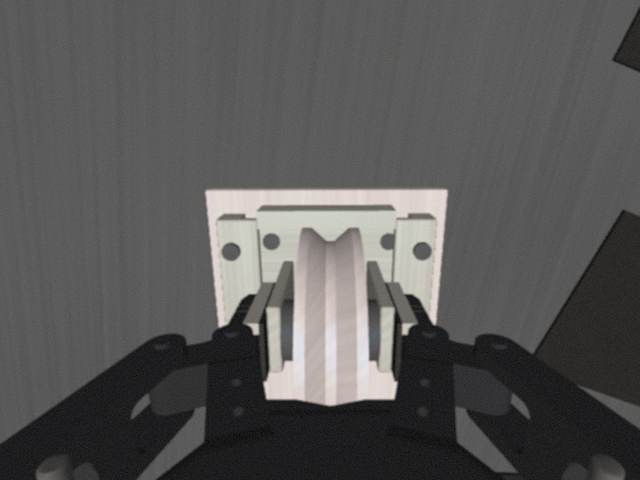

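arm_command --plan '[{"tx": -0.012,"ty": 0,"tz": -0.003,"yaw": 0},{"tx": -0.012,"ty": 0,"tz": -0.003,"yaw": 0},{"tx": -0.012,"ty": 0,"tz": -0.003,"yaw": 0},{"tx": -0.01,"ty": 0,"tz": -0.07,"yaw": 0},{"tx": -0.01,"ty": 0,"tz": -0.125,"yaw": 0},{"tx": -0.01,"ty": 0,"tz": -0.125,"yaw": 0}]' --gripper 65

```text
time: 11.38
position: [0.4593, 0.0017, 0.1526]
tool_rot: [179.7, -0.3, 98.0]
contact_force: [-0.0, 0.7, -0.8]
width: 0.0651
gripper_force: 0.0
```

arm_command --plan '[{"tx": 0,"ty": 0,"tz": 0,"yaw": 0},{"tx": 0,"ty": 0,"tz": 0,"yaw": 0},{"tx": 0,"ty": 0,"tz": 0,"yaw": 0},{"tx": 0,"ty": 0,"tz": 0,"yaw": 0}]' --gripper 30 --grip_force 40

```text
time: 11.88
position: [0.4581, 0.0013, 0.1511]
tool_rot: [179.9, -0.2, 98.0]
contact_force: [0.2, -0.0, 0.2]
width: 0.0298
gripper_force: 0.0
```

```bash
python3 - <<'E'
from h import *
s=st(); p=wrist(); cv2.imwrite("pics/w5.png",p["img"])
E
```

```text
11.88 [0.4581 0.0013 0.1511] [179.9  -0.2  98. ] F [ 0.2 -0.   0.2] M [-0.03 -0.05 -0.01] w 0.0298 gf 0.0 j6 [  0.  16. -32.  42.   0.  82.]
```

View pics/w5.png

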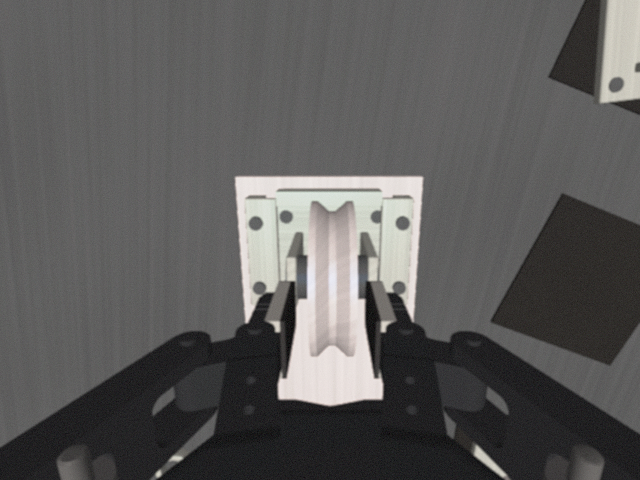

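arm_command --plan '[{"tx": 0,"ty": 0.01,"tz": 0,"yaw": 0},{"tx": 0,"ty": 0.0175,"tz": 0,"yaw": 0},{"tx": 0,"ty": 0.0175,"tz": 0,"yaw": 0}]'

```text
time: 12.3
position: [0.465, 0.0022, 0.1514]
tool_rot: [179.9, -0.2, 98.0]
contact_force: [-1.8, -0.8, 1.7]
width: 0.0304
gripper_force: 0.8
```

arm_command --plan '[{"tx": 0,"ty": 0.005,"tz": 0,"yaw": 0},{"tx": 0,"ty": 0.005,"tz": 0,"yaw": 0}]'

```text
time: 12.55
position: [0.4662, 0.0024, 0.1514]
tool_rot: [180.0, -0.2, 98.0]
contact_force: [-4.6, -0.5, 4.2]
width: 0.0299
gripper_force: 2.4
```

arm_command --plan '[{"tx": 0,"ty": 0.005,"tz": 0,"yaw": 0},{"tx": 0,"ty": 0.005,"tz": 0,"yaw": 0}]'

```text
time: 12.8
position: [0.4678, 0.0027, 0.1513]
tool_rot: [-180.0, -0.2, 98.0]
contact_force: [-6.5, -0.5, 4.7]
width: 0.0299
gripper_force: 3.3
```

arm_command --plan '[{"tx": 0,"ty": 0.005,"tz": 0,"yaw": 0},{"tx": 0,"ty": 0.005,"tz": 0,"yaw": 0}]'

```text
time: 13.05
position: [0.4682, 0.0028, 0.1512]
tool_rot: [-179.8, -0.2, 98.0]
contact_force: [-9.9, -1.5, 9.6]
width: 0.0306
gripper_force: 5.1
```

arm_command --plan '[{"tx": 0,"ty": 0.005,"tz": 0,"yaw": 0},{"tx": 0,"ty": 0.005,"tz": 0,"yaw": 0}]'

```text
time: 13.3
position: [0.4686, 0.0029, 0.151]
tool_rot: [-179.6, -0.2, 98.0]
contact_force: [-12.8, -3.1, 12.9]
width: 0.0303
gripper_force: 6.9
```

```bash
python3 - <<'E'
from h import *
s=st(); p=wrist(); cv2.imwrite("pics/w6.png",p["img"][160:400,200:460])
E
```

```text
13.3 [0.4686 0.0029 0.151 ] [-179.6   -0.2   98. ] F [-12.8  -3.1  12.9] M [-0.54  2.84  0.04] w 0.0303 gf 6.9 j6 [  0.  17. -30.  43.   0.  82.]
```

View pics/w6.png

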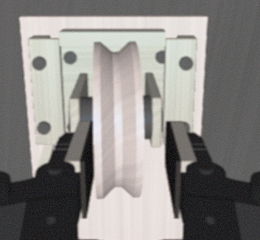

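arm_command --plan '[{"tx": 0,"ty": -0.03,"tz": 0,"yaw": 0},{"tx": 0,"ty": -0.055,"tz": 0,"yaw": 0},{"tx": 0,"ty": -0.06,"tz": 0,"yaw": 0},{"tx": 0,"ty": -0.06,"tz": 0,"yaw": 0}]'

```text
time: 13.85
position: [0.451, 0.0002, 0.1521]
tool_rot: [179.7, -0.2, 98.0]
contact_force: [2.6, 0.5, 0.3]
width: 0.0299
gripper_force: 1.3
```

arm_command --plan '[{"tx": 0,"ty": -0.005,"tz": 0,"yaw": 0},{"tx": 0,"ty": -0.005,"tz": 0,"yaw": 0}]'

```text
time: 14.1
position: [0.4497, -0.0001, 0.1525]
tool_rot: [179.6, -0.2, 98.0]
contact_force: [4.4, 1.6, 5.0]
width: 0.0301
gripper_force: 2.9
```

arm_command --plan '[{"tx": 0,"ty": -0.005,"tz": 0,"yaw": 0},{"tx": 0,"ty": -0.005,"tz": 0,"yaw": 0}]'

```text
time: 14.35
position: [0.4493, -0.0001, 0.1526]
tool_rot: [179.4, -0.2, 98.0]
contact_force: [8.8, 1.9, -0.1]
width: 0.03
gripper_force: 4.5
```

arm_command --plan '[{"tx": 0,"ty": -0.005,"tz": 0,"yaw": 0},{"tx": 0,"ty": -0.005,"tz": 0,"yaw": 0}]'

```text
time: 14.6
position: [0.4489, -0.0002, 0.1527]
tool_rot: [179.2, -0.2, 98.0]
contact_force: [12.3, 2.7, -3.6]
width: 0.0301
gripper_force: 6.1
```

```bash
python3 - <<'E'
from h import *
s=st(); p=wrist(); a=p["img"][160:400,200:460]
b=cv2.imread("pics/w6.png"); cv2.imwrite("pics/w7.png",cv2.resize(np.hstack([b,a]),None,fx=1.5,fy=1.5))
E
```

```text
14.6 [ 4.489e-01 -2.000e-04  1.527e-01] [179.2  -0.2  98. ] F [12.3  2.7 -3.6] M [ 0.55 -2.51 -0.03] w 0.0301 gf 6.1 j6 [ -0.  14. -34.  41.   0.  82.]
```

View pics/w7.png

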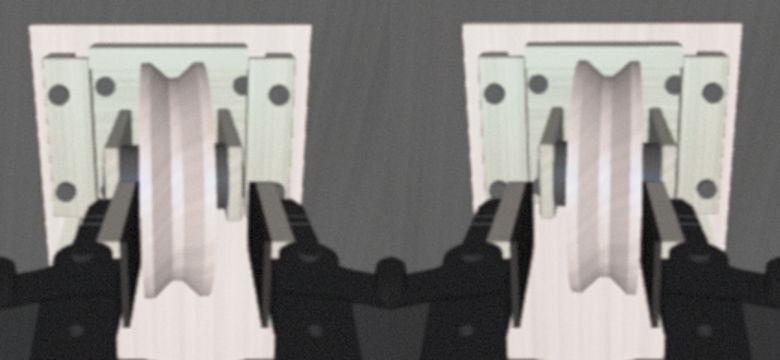

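arm_command --plan '[{"tx": 0,"ty": 0.04,"tz": 0,"yaw": 0},{"tx": 0,"ty": 0.065,"tz": 0,"yaw": 0},{"tx": 0,"ty": 0.076,"tz": 0,"yaw": 0},{"tx": 0,"ty": 0.076,"tz": 0,"yaw": 0},{"tx": 0,"ty": 0.076,"tz": 0,"yaw": 0},{"tx": 0,"ty": 0.076,"tz": 0,"yaw": 0}]'

```text
time: 15.4
position: [0.4684, 0.0029, 0.1501]
tool_rot: [-179.5, -0.2, 98.0]
contact_force: [-7.8, -0.9, 7.1]
width: 0.0298
gripper_force: 4.0
```

arm_command --plan '[{"tx": 0,"ty": -0.04,"tz": 0,"yaw": 0},{"tx": 0,"ty": -0.065,"tz": 0,"yaw": 0},{"tx": 0,"ty": -0.077,"tz": 0,"yaw": 0},{"tx": 0,"ty": -0.077,"tz": 0,"yaw": 0},{"tx": 0,"ty": -0.077,"tz": 0,"yaw": 0},{"tx": 0,"ty": -0.077,"tz": 0,"yaw": 0}]'

```text
time: 16.15
position: [0.4488, -0.0002, 0.1529]
tool_rot: [179.1, -0.2, 98.0]
contact_force: [11.5, 2.7, -6.8]
width: 0.03
gripper_force: 5.5
```

arm_command --plan '[{"tx": 0,"ty": 0.0385,"tz": 0,"yaw": 0},{"tx": 0,"ty": 0.0385,"tz": 0,"yaw": 0},{"tx": 0,"ty": 0.0385,"tz": 0,"yaw": 0}]'

```text
time: 16.52
position: [0.4571, 0.0012, 0.151]
tool_rot: [-180.0, -0.2, 98.0]
contact_force: [-0.5, 0.2, 0.2]
width: 0.03
gripper_force: 0.0
```

arm_command --plan '[{"tx": 0,"ty": 0,"tz": 0,"yaw": 0},{"tx": 0,"ty": 0,"tz": 0,"yaw": 0},{"tx": 0,"ty": 0,"tz": 0.06,"yaw": 0},{"tx": 0,"ty": 0,"tz": 0.122,"yaw": 0},{"tx": 0,"ty": 0,"tz": 0.122,"yaw": 0}]' --gripper 68

```text
time: 17.15
position: [0.4565, 0.0015, 0.1014]
tool_rot: [-179.9, -0.3, 98.0]
contact_force: [-1.1, -0.1, 0.0]
width: 0.0684
gripper_force: 0.0
```

arm_command --plan '[{"tx": 0,"ty": 0,"tz": 0,"yaw": 0},{"tx": 0,"ty": 0,"tz": 0,"yaw": 0},{"tx": 0,"ty": 0,"tz": 0,"yaw": 0},{"tx": 0,"ty": 0,"tz": 0,"yaw": 0}]' --gripper 30 --grip_force 50

```text
time: 17.65
position: [0.459, 0.0015, 0.1037]
tool_rot: [179.8, -0.2, 98.0]
contact_force: [-0.9, 0.3, 6.9]
width: 0.043
gripper_force: 52.6
```

arm_command --plan '[{"tx": -0.03,"ty": 0,"tz": -0.001,"yaw": 0},{"tx": -0.08,"ty": 0,"tz": -0.001,"yaw": 0},{"tx": -0.13,"ty": 0,"tz": -0.001,"yaw": 0},{"tx": -0.18,"ty": 0,"tz": -0.001,"yaw": 0},{"tx": -0.22,"ty": 0,"tz": -0.001,"yaw": 0},{"tx": -0.22,"ty": 0,"tz": -0.12,"yaw": 0},{"tx": -0.22,"ty": 0,"tz": -0.2,"yaw": 0},{"tx": -0.22,"ty": 0,"tz": -0.2,"yaw": 0}]'

```text
time: 18.65
position: [0.4722, -0.0866, 0.1842]
tool_rot: [179.6, -0.1, 98.0]
contact_force: [-0.4, -0.3, -4.3]
width: 0.0429
gripper_force: 54.5
```

```bash
python3 - <<'E'
from h import *
s=st(); go((.515,-.299,.18,182.8),(.515,-.299,.1,182.8))
E
```

```text
18.65 [ 0.4722 -0.0866  0.1842] [ 1.796e+02 -1.000e-01  9.800e+01] F [-0.4 -0.3 -4.3] M [ 0.05 -0.01 -0.02] w 0.0429 gf 54.5 j6 [-11.  15. -27.  48.   0.  71.]
rows 8 {'tx': -0.5407, 'ty': 0.0322, 'tz': 0.0105, 'yaw': -0.9423}
rows 8 {'tx': -0.5407, 'ty': 0.0322, 'tz': 0.2105, 'yaw': -0.9423}
```

arm_command --plan '[{"tx": -0.14,"ty": 0.008,"tz": 0,"yaw": -0.12},{"tx": -0.27,"ty": 0.016,"tz": 0,"yaw": -0.24},{"tx": -0.41,"ty": 0.024,"tz": 0,"yaw": -0.36},{"tx": -0.54,"ty": 0.032,"tz": 0,"yaw": -0.942},{"tx": -0.54,"ty": 0.032,"tz": 0,"yaw": -0.942},{"tx": -0.54,"ty": 0.032,"tz": 0,"yaw": -0.942},{"tx": -0.54,"ty": 0.032,"tz": 0,"yaw": -0.942},{"tx": -0.54,"ty": 0.032,"tz": 0,"yaw": -0.942},{"tx": -0.54,"ty": 0.032,"tz": 0.1,"yaw": -0.942},{"tx": -0.54,"ty": 0.032,"tz": 0.18,"yaw": -0.942},{"tx": -0.54,"ty": 0.032,"tz": 0.207,"yaw": -0.942},{"tx": -0.54,"ty": 0.032,"tz": 0.211,"yaw": -0.942},{"tx": -0.54,"ty": 0.032,"tz": 0.211,"yaw": -0.942}]'

```text
time: 20.27
position: [0.5101, -0.2958, 0.0985]
tool_rot: [179.5, -0.2, -177.2]
contact_force: [-9.9, 6.3, 20.9]
width: 0.0432
gripper_force: 57.9
```

```bash
python3 - <<'E'
from h import *
s=st()
p=manip.capture("top"); cv2.imwrite("pics/t2.png",cv2.resize(p["img"][150:400,330:530],None,fx=2.4,fy=2.4))
E
```

```text
20.27 [ 0.5101 -0.2958  0.0985] [ 179.5   -0.2 -177.2] F [-9.9  6.3 20.9] M [ 1.51  2.15 -0.  ] w 0.0432 gf 57.9 j6 [-30.  30. -17.  43.   0. -33.]
```

View pics/t2.png

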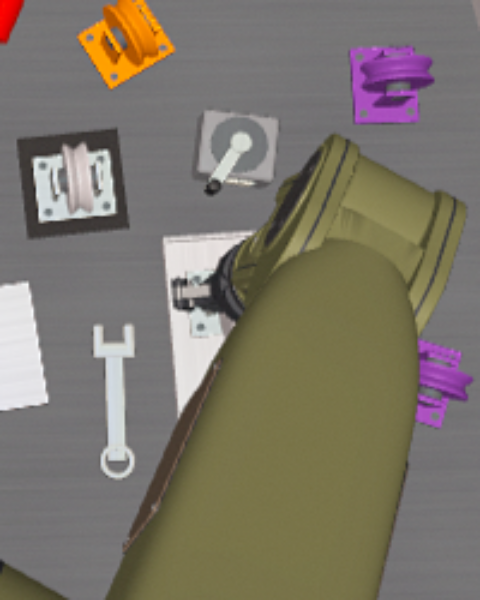

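arm_command --plan '[{"tx": 0,"ty": 0,"tz": -0.006,"yaw": 0},{"tx": 0,"ty": 0,"tz": -0.006,"yaw": 0},{"tx": 0,"ty": 0,"tz": -0.006,"yaw": 0},{"tx": 0,"ty": 0,"tz": -0.1,"yaw": 0},{"tx": 0,"ty": 0,"tz": -0.24,"yaw": 0},{"tx": 0,"ty": 0,"tz": -0.26,"yaw": 0}]' --gripper 70

```text
time: 21.08
position: [0.5156, -0.2996, 0.2051]
tool_rot: [-180.0, 0.5, -177.2]
contact_force: [0.5, 0.1, -0.6]
width: 0.07
gripper_force: 0.0
```

```bash
python3 - <<'E'
from h import *
s=st(); go((.617,-.157,.2,185.5))
E
```

```text
21.07 [ 0.5156 -0.2996  0.2051] [-180.     0.5 -177.2] F [ 0.5  0.1 -0.6] M [-0.02 -0.01  0.  ] w 0.07 gf 0.0 j6 [-30.  25.  -8.  57.   0. -33.]
rows 3 {'tx': -0.2705, 'ty': 0.3438, 'tz': 0.0128, 'yaw': -0.0302}
```

arm_command --plan '[{"tx": -0.09,"ty": 0.11,"tz": 0,"yaw": -0.01},{"tx": -0.18,"ty": 0.23,"tz": 0,"yaw": -0.03},{"tx": -0.27,"ty": 0.344,"tz": 0,"yaw": -0.03},{"tx": -0.27,"ty": 0.344,"tz": 0,"yaw": -0.03},{"tx": -0.27,"ty": 0.344,"tz": 0,"yaw": -0.03}]' --gripper 85

```text
time: 21.7
position: [0.6139, -0.1553, 0.2007]
tool_rot: [179.8, -0.0, -174.5]
contact_force: [-0.2, -0.2, -0.5]
width: 0.0851
gripper_force: 0.0
```

```bash
python3 - <<'E'
from h import *
s=st(); p=wrist(); cv2.imwrite("pics/w8.png",p["img"])
for l in manip.landmark_of(p,"idler_c"): print(l["conf"],l["point"],at(p,l["point"],0))
E
```

```text
21.7 [ 0.6139 -0.1553  0.2007] [ 179.8   -0.  -174.5] F [-0.2 -0.2 -0.5] M [ 0.02  0.03 -0.  ] w 0.0851 gf 0.0 j6 [-14.  29.  -2.  59.   0. -20.]
0.9 [138.5, 57.0] [ 0.50668941 -0.29748024  0.        ]
0.83 [324.4, 231.7] [ 0.61852661 -0.15856559  0.        ]
0.59 [251.1, 374.7] [ 0.75535048 -0.21103429  0.        ]
```

View pics/w8.png

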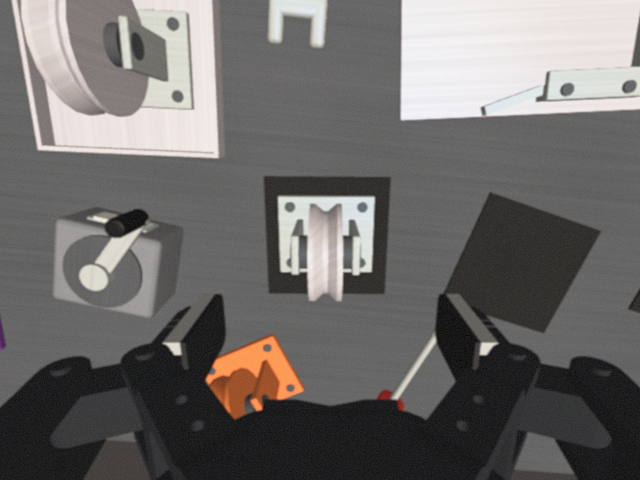

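arm_command --plan '[{"tx": -0.009,"ty": -0.005,"tz": 0.13,"yaw": 0},{"tx": -0.009,"ty": -0.005,"tz": 0.22,"yaw": 0},{"tx": -0.009,"ty": -0.005,"tz": 0.267,"yaw": 0},{"tx": -0.009,"ty": -0.005,"tz": 0.267,"yaw": 0}]'

```text
time: 22.3
position: [0.6162, -0.1577, 0.0932]
tool_rot: [179.7, -0.1, -174.6]
contact_force: [-0.4, -0.0, 0.3]
width: 0.0849
gripper_force: 0.0
```

arm_command --plan '[{"tx": 0,"ty": 0,"tz": 0,"yaw": 0},{"tx": 0,"ty": 0,"tz": 0,"yaw": 0},{"tx": 0,"ty": 0,"tz": 0,"yaw": 0},{"tx": 0,"ty": 0,"tz": 0,"yaw": 0},{"tx": 0,"ty": 0,"tz": 0,"yaw": 0}]' --gripper 30 --grip_force 50

```text
time: 22.92
position: [0.6193, -0.1573, 0.0967]
tool_rot: [179.9, 0.3, -174.5]
contact_force: [-0.3, -2.5, 5.9]
width: 0.043
gripper_force: 52.9
```

```bash
python3 - <<'E'
from h import *
s=st(); go((.617,-.157,.18,185.5),(.4697,-.077,.18,98),(.4697,-.077,.101,98))
E
```

```text
22.93 [ 0.6193 -0.1573  0.0967] [ 179.9    0.3 -174.5] F [-0.3 -2.5  5.9] M [-0.26  0.19 -0.02] w 0.043 gf 52.9 j6 [-14.  34. -10.  46.   0. -20.]
rows 2 {'tx': 0.0057, 'ty': 0.0013, 'tz': -0.2083, 'yaw': -0.0003}
rows 9 {'tx': 0.3532, 'ty': 0.2355, 'tz': -0.2083, 'yaw': 0.9719}
rows 9 {'tx': 0.3532, 'ty': 0.2355, 'tz': -0.0108, 'yaw': 0.9719}
```

arm_command --plan '[{"tx": 0,"ty": 0,"tz": -0.1,"yaw": 0},{"tx": 0,"ty": 0,"tz": -0.2,"yaw": 0.1},{"tx": 0.11,"ty": 0.07,"tz": -0.2,"yaw": 0.22},{"tx": 0.22,"ty": 0.15,"tz": -0.2,"yaw": 0.34},{"tx": 0.352,"ty": 0.235,"tz": -0.2,"yaw": 0.972},{"tx": 0.352,"ty": 0.235,"tz": -0.2,"yaw": 0.972},{"tx": 0.352,"ty": 0.235,"tz": -0.2,"yaw": 0.972},{"tx": 0.352,"ty": 0.235,"tz": -0.2,"yaw": 0.972},{"tx": 0.352,"ty": 0.235,"tz": -0.2,"yaw": 0.972},{"tx": 0.352,"ty": 0.235,"tz": -0.2,"yaw": 0.972},{"tx": 0.352,"ty": 0.235,"tz": -0.2,"yaw": 0.972}]'

```text
time: 24.3
position: [0.4684, -0.0766, 0.1746]
tool_rot: [180.0, -0.3, 98.1]
contact_force: [0.3, -0.3, -4.2]
width: 0.0432
gripper_force: 52.4
```

```bash
python3 - <<'E'
from h import *
s=st(); go((.4697,-.077,.103,98)); p=wrist(); cv2.imwrite("pics/w9.png",p["img"])
for l in manip.landmark_of(p,"fixture"): print(l["conf"],l["point"],at(p,l["point"],0))
E
```

```text
24.3 [ 0.4684 -0.0766  0.1746] [180.   -0.3  98.1] F [ 0.3 -0.3 -4.2] M [-0.06 -0.02 -0.02] w 0.0432 gf 52.4 j6 [ -9.  16. -28.  47.   0.  73.]
rows 2 {'tx': -0.0015, 'ty': 0.0031, 'tz': 0.1791, 'yaw': 0.0007}
0.93 [330.9, 119.5] [ 4.58216775e-01  2.27683881e-03 -2.77555756e-17]
```

arm_command --plan '[{"tx": 0,"ty": 0.002,"tz": 0.1,"yaw": 0},{"tx": 0,"ty": 0.002,"tz": 0.16,"yaw": 0},{"tx": 0,"ty": 0.002,"tz": 0.178,"yaw": 0},{"tx": 0,"ty": 0.002,"tz": 0.181,"yaw": 0},{"tx": 0,"ty": 0.002,"tz": 0.181,"yaw": 0}]'

```text
time: 25.02
position: [0.4708, -0.0766, 0.1034]
tool_rot: [179.8, -0.2, 98.0]
contact_force: [-0.2, -0.4, -3.5]
width: 0.0433
gripper_force: 52.8
```

arm_command --plan '[{"tx": 0,"ty": 0,"tz": 0.004,"yaw": 0},{"tx": 0,"ty": 0,"tz": 0.004,"yaw": 0}]'

```text
time: 25.28
position: [0.471, -0.0766, 0.1027]
tool_rot: [179.7, -0.2, 98.0]
contact_force: [-0.7, 1.6, 5.1]
width: 0.0434
gripper_force: 53.8
```

arm_command --plan '[{"tx": 0.02,"ty": -0.002,"tz": 0,"yaw": 0},{"tx": 0.06,"ty": -0.002,"tz": 0,"yaw": 0},{"tx": 0.1,"ty": -0.002,"tz": 0,"yaw": 0},{"tx": 0.14,"ty": -0.002,"tz": 0,"yaw": 0},{"tx": 0.17,"ty": -0.002,"tz": 0,"yaw": 0},{"tx": 0.19,"ty": -0.002,"tz": 0,"yaw": 0},{"tx": 0.19,"ty": -0.002,"tz": 0,"yaw": 0}]'

```text
time: 26.15
position: [0.4595, -0.0015, 0.1026]
tool_rot: [179.7, -0.1, 98.0]
contact_force: [-0.7, -4.1, 4.8]
width: 0.0435
gripper_force: 54.0
```

arm_command --plan '[{"tx": 0.005,"ty": 0,"tz": 0,"yaw": 0},{"tx": 0.012,"ty": 0,"tz": 0,"yaw": 0},{"tx": 0.012,"ty": 0,"tz": 0,"yaw": 0}]'

```text
time: 26.52
position: [0.459, 0.0021, 0.1027]
tool_rot: [179.7, 0.0, 98.0]
contact_force: [-0.2, -6.5, 6.0]
width: 0.0431
gripper_force: 54.0
```

arm_command --plan '[{"tx": 0.004,"ty": 0,"tz": 0,"yaw": 0},{"tx": 0.006,"ty": 0,"tz": 0,"yaw": 0},{"tx": 0.006,"ty": 0,"tz": 0,"yaw": 0}]'

```text
time: 26.9
position: [0.459, 0.0028, 0.1029]
tool_rot: [179.7, 0.3, 98.0]
contact_force: [0.2, -12.5, 5.9]
width: 0.0435
gripper_force: 54.1
```

arm_command --plan '[{"tx": -0.012,"ty": 0,"tz": -0.003,"yaw": 0},{"tx": -0.012,"ty": 0,"tz": -0.003,"yaw": 0},{"tx": -0.012,"ty": 0,"tz": -0.003,"yaw": 0},{"tx": -0.01,"ty": 0,"tz": -0.07,"yaw": 0},{"tx": -0.01,"ty": 0,"tz": -0.11,"yaw": 0},{"tx": -0.01,"ty": 0,"tz": -0.11,"yaw": 0}]' --gripper 65

```text
time: 27.65
position: [0.4591, 0.002, 0.1464]
tool_rot: [179.7, -0.2, 98.0]
contact_force: [0.4, 0.2, -0.1]
width: 0.0652
gripper_force: 0.0
```

arm_command --plan '[{"tx": 0,"ty": 0,"tz": 0,"yaw": 0},{"tx": 0,"ty": 0,"tz": 0,"yaw": 0},{"tx": 0,"ty": 0,"tz": 0,"yaw": 0},{"tx": 0,"ty": 0,"tz": 0,"yaw": 0}]' --gripper 30 --grip_force 40

```text
time: 28.15
position: [0.4579, 0.0017, 0.1452]
tool_rot: [179.9, -0.2, 98.0]
contact_force: [-0.4, -0.7, 0.0]
width: 0.0297
gripper_force: 0.0
```

arm_command --plan '[{"tx": 0,"ty": 0.01,"tz": 0,"yaw": 0},{"tx": 0,"ty": 0.0225,"tz": 0,"yaw": 0},{"tx": 0,"ty": 0.0225,"tz": 0,"yaw": 0}]'

```text
time: 28.52
position: [0.467, 0.0029, 0.1454]
tool_rot: [179.9, -0.2, 98.0]
contact_force: [-1.2, -1.1, 1.9]
width: 0.0298
gripper_force: 0.8
```

arm_command --plan '[{"tx": 0,"ty": 0.005,"tz": 0,"yaw": 0},{"tx": 0,"ty": 0.005,"tz": 0,"yaw": 0}]'

```text
time: 28.78
position: [0.4678, 0.003, 0.1454]
tool_rot: [-180.0, -0.2, 98.0]
contact_force: [-4.5, -0.4, 4.3]
width: 0.0296
gripper_force: 2.7
```

arm_command --plan '[{"tx": 0,"ty": 0.005,"tz": 0,"yaw": 0},{"tx": 0,"ty": 0.005,"tz": 0,"yaw": 0}]'

```text
time: 29.02
position: [0.4685, 0.0031, 0.1454]
tool_rot: [-179.8, -0.2, 98.0]
contact_force: [-7.7, -2.1, 9.0]
width: 0.0298
gripper_force: 4.8
```

arm_command --plan '[{"tx": 0,"ty": 0.005,"tz": 0,"yaw": 0},{"tx": 0,"ty": 0.005,"tz": 0,"yaw": 0}]'

```text
time: 29.28
position: [0.4694, 0.0033, 0.1454]
tool_rot: [-179.7, -0.2, 98.0]
contact_force: [-10.8, -1.7, 10.8]
width: 0.0298
gripper_force: 6.1
```

arm_command --plan '[{"tx": 0,"ty": 0.005,"tz": 0,"yaw": 0},{"tx": 0,"ty": 0.005,"tz": 0,"yaw": 0}]'

```text
time: 29.52
position: [0.4699, 0.0034, 0.1454]
tool_rot: [-179.6, -0.2, 98.0]
contact_force: [-13.5, -2.3, 17.0]
width: 0.0304
gripper_force: 8.2
```

arm_command --plan '[{"tx": 0,"ty": 0.005,"tz": 0,"yaw": 0},{"tx": 0,"ty": 0.005,"tz": 0,"yaw": 0}]'

```text
time: 29.78
position: [0.4709, 0.0036, 0.1452]
tool_rot: [-179.4, -0.2, 98.0]
contact_force: [-14.7, -3.1, 17.6]
width: 0.0299
gripper_force: 9.2
```

```bash
python3 - <<'E'
from h import *
s=st(); p=wrist(); cv2.imwrite("pics/wA.png",p["img"][160:400,200:460])
E
```

```text
29.77 [0.4709 0.0036 0.1452] [-179.4   -0.2   98. ] F [-14.7  -3.1  17.6] M [-0.6   3.46  0.02] w 0.0299 gf 9.2 j6 [  0.  18. -30.  43.   0.  82.]
```

arm_command --plan '[{"tx": 0,"ty": -0.04,"tz": 0,"yaw": 0},{"tx": 0,"ty": -0.07,"tz": 0,"yaw": 0},{"tx": 0,"ty": -0.08,"tz": 0,"yaw": 0},{"tx": 0,"ty": -0.08,"tz": 0,"yaw": 0}]'

```text
time: 30.32
position: [0.4481, 0.0001, 0.1467]
tool_rot: [179.5, -0.2, 98.0]
contact_force: [4.7, 0.8, 4.8]
width: 0.0301
gripper_force: 2.9
```

arm_command --plan '[{"tx": 0,"ty": -0.005,"tz": 0,"yaw": 0},{"tx": 0,"ty": -0.005,"tz": 0,"yaw": 0}]'

```text
time: 30.58
position: [0.4477, -0.0, 0.1468]
tool_rot: [179.4, -0.2, 98.0]
contact_force: [8.0, 2.3, 2.6]
width: 0.03
gripper_force: 4.2
```

arm_command --plan '[{"tx": 0,"ty": -0.005,"tz": 0,"yaw": 0},{"tx": 0,"ty": -0.005,"tz": 0,"yaw": 0}]'

```text
time: 30.82
position: [0.4473, -0.0001, 0.147]
tool_rot: [179.2, -0.2, 98.0]
contact_force: [11.6, 2.9, -1.0]
width: 0.03
gripper_force: 5.5
```

arm_command --plan '[{"tx": 0,"ty": -0.005,"tz": 0,"yaw": 0},{"tx": 0,"ty": -0.005,"tz": 0,"yaw": 0}]'

```text
time: 31.08
position: [0.4468, -0.0002, 0.1471]
tool_rot: [179.0, -0.3, 98.1]
contact_force: [15.4, 4.1, -5.4]
width: 0.0301
gripper_force: 6.9
```

```bash
python3 - <<'E'
from h import *
s=st(); p=wrist(); a=p["img"][160:400,200:460]
b=cv2.imread("pics/wA.png"); cv2.imwrite("pics/wB.png",cv2.resize(np.hstack([b,a]),None,fx=1.5,fy=1.5))
E
```

```text
31.07 [ 4.468e-01 -2.000e-04  1.471e-01] [179.   -0.3  98.1] F [15.4  4.1 -5.4] M [ 0.71 -2.96  0.  ] w 0.0301 gf 6.9 j6 [ -0.  15. -35.  40.   0.  82.]
```

View pics/wB.png

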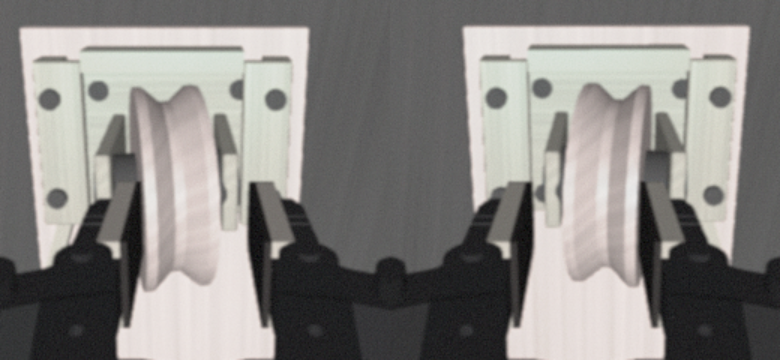

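arm_command --plan '[{"tx": 0,"ty": 0.05,"tz": 0,"yaw": 0},{"tx": 0,"ty": 0.08,"tz": 0,"yaw": 0},{"tx": 0,"ty": 0.096,"tz": 0,"yaw": 0},{"tx": 0,"ty": 0.096,"tz": 0,"yaw": 0},{"tx": 0,"ty": 0.096,"tz": 0,"yaw": 0},{"tx": 0,"ty": 0.096,"tz": 0,"yaw": 0}]'

```text
time: 31.88
position: [0.4706, 0.0036, 0.1443]
tool_rot: [-179.3, -0.2, 98.0]
contact_force: [-10.7, -2.4, 13.2]
width: 0.0301
gripper_force: 6.8
```

arm_command --plan '[{"tx": 0,"ty": -0.05,"tz": 0,"yaw": 0},{"tx": 0,"ty": -0.08,"tz": 0,"yaw": 0},{"tx": 0,"ty": -0.097,"tz": 0,"yaw": 0},{"tx": 0,"ty": -0.097,"tz": 0,"yaw": 0},{"tx": 0,"ty": -0.097,"tz": 0,"yaw": 0},{"tx": 0,"ty": -0.097,"tz": 0,"yaw": 0}]'

```text
time: 32.62
position: [0.4468, -0.0003, 0.1475]
tool_rot: [179.0, -0.2, 98.0]
contact_force: [14.9, 3.7, -4.1]
width: 0.03
gripper_force: 6.4
```

arm_command --plan '[{"tx": 0,"ty": 0.0485,"tz": 0,"yaw": 0},{"tx": 0,"ty": 0.0485,"tz": 0,"yaw": 0},{"tx": 0,"ty": 0.0485,"tz": 0,"yaw": 0}]'

```text
time: 33.0
position: [0.4565, 0.0016, 0.1448]
tool_rot: [-180.0, -0.2, 98.0]
contact_force: [0.4, -0.7, 0.0]
width: 0.0298
gripper_force: 0.0
```

arm_command --plan '[{"tx": 0,"ty": 0,"tz": 0,"yaw": 0},{"tx": 0,"ty": 0,"tz": 0,"yaw": 0},{"tx": 0,"ty": 0,"tz": 0.06,"yaw": 0},{"tx": 0,"ty": 0,"tz": 0.107,"yaw": 0},{"tx": 0,"ty": 0,"tz": 0.107,"yaw": 0}]' --gripper 68

```text
time: 33.62
position: [0.4567, 0.0018, 0.1017]
tool_rot: [-179.9, -0.3, 98.0]
contact_force: [-0.2, -0.3, 0.0]
width: 0.068
gripper_force: 0.0
```

arm_command --plan '[{"tx": 0,"ty": 0,"tz": 0,"yaw": 0},{"tx": 0,"ty": 0,"tz": 0,"yaw": 0},{"tx": 0,"ty": 0,"tz": 0,"yaw": 0},{"tx": 0,"ty": 0,"tz": 0,"yaw": 0}]' --gripper 30 --grip_force 50

```text
time: 34.12
position: [0.4591, 0.0018, 0.1037]
tool_rot: [179.7, -0.2, 98.0]
contact_force: [0.5, -0.5, 5.2]
width: 0.0436
gripper_force: 52.5
```

arm_command --plan '[{"tx": -0.03,"ty": 0,"tz": -0.001,"yaw": 0},{"tx": -0.08,"ty": 0,"tz": -0.001,"yaw": 0},{"tx": -0.13,"ty": 0,"tz": -0.001,"yaw": 0},{"tx": -0.18,"ty": 0,"tz": -0.001,"yaw": 0},{"tx": -0.22,"ty": 0,"tz": -0.001,"yaw": 0},{"tx": -0.22,"ty": 0,"tz": -0.12,"yaw": 0},{"tx": -0.22,"ty": 0,"tz": -0.25,"yaw": 0},{"tx": -0.22,"ty": 0,"tz": -0.25,"yaw": 0}]'

```text
time: 35.12
position: [0.4727, -0.0865, 0.2057]
tool_rot: [179.5, -0.1, 98.0]
contact_force: [1.0, 0.6, -3.5]
width: 0.0431
gripper_force: 54.0
```

```bash
python3 - <<'E'
from h import *
s=st(); go((.5,.305,.205,180.8),(.5,.305,.105,180.8))
E
```

```text
35.12 [ 0.4727 -0.0865  0.2057] [ 1.795e+02 -1.000e-01  9.800e+01] F [ 1.   0.6 -3.5] M [-0.   -0.04 -0.01] w 0.0431 gf 54.0 j6 [-10.  14. -25.  51.   0.  72.]
rows 8 {'tx': 0.9598, 'ty': 0.2037, 'tz': 0.0017, 'yaw': -0.9201}
rows 8 {'tx': 0.9598, 'ty': 0.2037, 'tz': 0.2517, 'yaw': -0.9201}
```

arm_command --plan '[{"tx": 0.14,"ty": 0,"tz": 0,"yaw": -0.12},{"tx": 0.28,"ty": 0,"tz": 0,"yaw": -0.24},{"tx": 0.42,"ty": 0,"tz": 0,"yaw": -0.36},{"tx": 0.56,"ty": -0.01,"tz": 0,"yaw": -0.48},{"tx": 0.7,"ty": -0.01,"tz": 0,"yaw": -0.6},{"tx": 0.84,"ty": -0.017,"tz": 0,"yaw": -0.72},{"tx": 0.985,"ty": -0.017,"tz": 0,"yaw": -0.84},{"tx": 0.985,"ty": -0.017,"tz": 0,"yaw": -0.92},{"tx": 0.985,"ty": -0.017,"tz": 0,"yaw": -0.92},{"tx": 0.985,"ty": -0.017,"tz": 0.1,"yaw": -0.92},{"tx": 0.985,"ty": -0.017,"tz": 0.22,"yaw": -0.92},{"tx": 0.985,"ty": -0.017,"tz": 0.252,"yaw": -0.92},{"tx": 0.985,"ty": -0.017,"tz": 0.256,"yaw": -0.92},{"tx": 0.985,"ty": -0.017,"tz": 0.256,"yaw": -0.92}]'

```text
time: 36.88
position: [0.4092, 0.3035, 0.1019]
tool_rot: [179.7, 0.1, -179.3]
contact_force: [-0.4, -0.8, -3.1]
width: 0.0432
gripper_force: 54.9
```

```bash
python3 - <<'E'
from h import *
s=st()
E
```

```text
36.88 [0.4092 0.3035 0.1019] [ 1.797e+02  1.000e-01 -1.793e+02] F [-0.4 -0.8 -3.1] M [ 0.02 -0.02  0.02] w 0.0432 gf 54.9 j6 [ 37.  23. -29.  37.   0.  36.]
```

Still hanging free; a little lower, then release.

arm_command --plan '[{"tx": 0,"ty": 0,"tz": 0.004,"yaw": 0},{"tx": 0,"ty": 0,"tz": 0.005,"yaw": 0}]'

```text
time: 37.12
position: [0.4096, 0.304, 0.1015]
tool_rot: [179.7, 0.2, -179.2]
contact_force: [-3.2, -2.7, 12.0]
width: 0.0431
gripper_force: 56.8
```

arm_command --plan '[{"tx": 0,"ty": 0,"tz": 0,"yaw": 0},{"tx": 0,"ty": 0,"tz": 0,"yaw": 0},{"tx": 0,"ty": 0,"tz": 0,"yaw": 0},{"tx": 0,"ty": 0,"tz": -0.1,"yaw": 0},{"tx": 0,"ty": 0,"tz": -0.22,"yaw": 0},{"tx": 0,"ty": 0,"tz": -0.25,"yaw": 0}]' --gripper 75

```text
time: 37.88
position: [0.4103, 0.3047, 0.2026]
tool_rot: [179.5, 0.4, -179.2]
contact_force: [-0.3, -0.6, -1.1]
width: 0.0751
gripper_force: 0.0
```

```bash
python3 - <<'E'
from h import *
s=st(); p=wrist()
for l in manip.landmark_of(p,"idler_c"): print(l["conf"],l["point"],at(p,l["point"],0))
p=manip.capture("scene")
for l in manip.landmark_of(p,"idler_c"): print(l["conf"],l["point"],at(p,l["point"],0))
go((.615,.152,.2,195))
E
```

```text
37.88 [0.4103 0.3047 0.2026] [ 179.5    0.4 -179.2] F [-0.3 -0.6 -1.1] M [ 0.07  0.03 -0.04] w 0.0751 gf 0.0 j6 [ 37.  17. -21.  52.   0.  36.]
0.69 [327.0, 224.0] [0.41018851 0.30380568 0.        ]
0.6 [161.7, 441.2] [0.62492798 0.14940514 0.        ]
0.9 [387.7, 348.7] [0.61942175 0.15199173 0.        ]
0.85 [286.1, 144.7] [ 4.41509415e-01 -4.61591616e-01 -1.11022302e-16]
0.76 [232.0, 262.3] [ 7.57147291e-01 -2.14176378e-01  1.11022302e-16]
0.74 [198.7, 192.7] [ 0.71426923 -0.44710275  0.        ]
0.67 [519.4, 344.3] [0.40492608 0.3022358  0.        ]
0.61 [298.5, 189.5] [ 0.51055789 -0.3062998   0.        ]
rows 5 {'tx': -0.5118, 'ty': -0.3851, 'tz': -0.0037, 'yaw': -0.1577}
```

arm_command --plan '[{"tx": -0.12,"ty": -0.09,"tz": 0,"yaw": -0.04},{"tx": -0.24,"ty": -0.18,"tz": 0,"yaw": -0.08},{"tx": -0.36,"ty": -0.27,"tz": 0,"yaw": -0.12},{"tx": -0.48,"ty": -0.36,"tz": 0,"yaw": -0.158},{"tx": -0.514,"ty": -0.385,"tz": 0,"yaw": -0.158},{"tx": -0.514,"ty": -0.385,"tz": 0,"yaw": -0.158},{"tx": -0.514,"ty": -0.385,"tz": 0,"yaw": -0.158}]' --gripper 85

```text
time: 38.95
position: [0.6146, 0.1532, 0.1982]
tool_rot: [179.7, -0.0, -164.9]
contact_force: [0.6, -0.6, -0.2]
width: 0.0854
gripper_force: 0.0
```

```bash
python3 - <<'E'
from h import *
s=st(); p=wrist(); cv2.imwrite("pics/wC.png",p["img"])
for l in manip.landmark_of(p,"idler_e"): print(l["conf"],l["point"],at(p,l["point"],0))
E
```

```text
38.95 [0.6146 0.1532 0.1982] [ 179.7   -0.  -164.9] F [ 0.6 -0.6 -0.2] M [-0.05  0.01  0.02] w 0.0854 gf 0.0 j6 [14. 29. -3. 59.  0. -1.]
0.68 [324.5, 242.1] [0.62707733 0.15281431 0.        ]
```

View pics/wC.png

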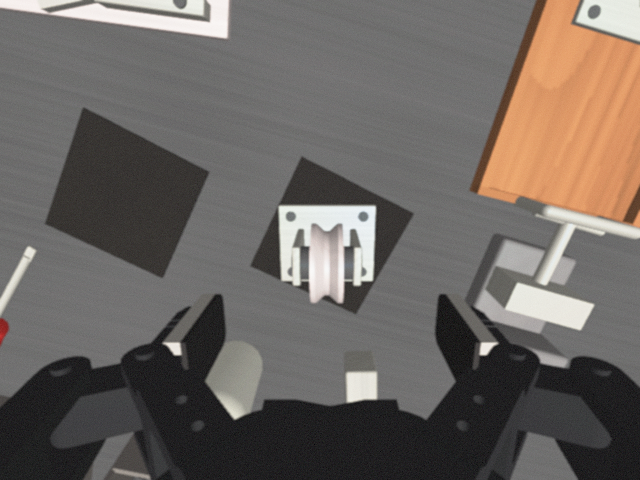

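arm_command --plan '[{"tx": -0.028,"ty": -0.003,"tz": 0.1,"yaw": 0},{"tx": -0.028,"ty": -0.003,"tz": 0.2,"yaw": 0},{"tx": -0.028,"ty": -0.003,"tz": 0.263,"yaw": 0},{"tx": -0.028,"ty": -0.003,"tz": 0.263,"yaw": 0}]'

```text
time: 39.55
position: [0.625, 0.1552, 0.0921]
tool_rot: [179.8, -0.2, -164.9]
contact_force: [-0.8, -0.6, 0.5]
width: 0.0851
gripper_force: 0.0
```

arm_command --plan '[{"tx": 0,"ty": 0,"tz": 0,"yaw": 0},{"tx": 0,"ty": 0,"tz": 0,"yaw": 0},{"tx": 0,"ty": 0,"tz": 0,"yaw": 0},{"tx": 0,"ty": 0,"tz": 0,"yaw": 0},{"tx": 0,"ty": 0,"tz": 0,"yaw": 0}]' --gripper 30 --grip_force 50

```text
time: 40.17
position: [0.6289, 0.155, 0.096]
tool_rot: [179.8, 0.4, -165.0]
contact_force: [-1.2, 1.1, 6.8]
width: 0.043
gripper_force: 52.5
```

arm_command --plan '[{"tx": 0,"ty": 0,"tz": -0.1,"yaw": 0},{"tx": 0,"ty": 0,"tz": -0.2,"yaw": 0},{"tx": 0,"ty": 0,"tz": -0.25,"yaw": 0},{"tx": 0,"ty": 0,"tz": -0.25,"yaw": 0}]'

```text
time: 40.67
position: [0.6285, 0.1543, 0.1957]
tool_rot: [179.8, 0.4, -165.0]
contact_force: [0.9, 0.9, -4.0]
width: 0.0432
gripper_force: 52.5
```

```bash
python3 - <<'E'
from h import *
s=st(); p=wrist()
for l in manip.landmark_of(p,"idler_e"): print(l["conf"],l["point"],at(p,l["point"],0.1))
go((.4697,-.077,.19,98))
E
```

```text
40.67 [0.6285 0.1543 0.1957] [ 179.8    0.4 -165. ] F [ 0.9  0.9 -4. ] M [ 0.01 -0.05 -0.03] w 0.0432 gf 52.5 j6 [14. 30. -1. 59.  0. -1.]
0.59 [327.8, 274.0] [0.62695447 0.15292566 0.1       ]
rows 10 {'tx': 0.529, 'ty': -0.4558, 'tz': 0.0072, 'yaw': 1.078}
```

arm_command --plan '[{"tx": 0.11,"ty": -0.09,"tz": 0,"yaw": 0.12},{"tx": 0.21,"ty": -0.18,"tz": 0,"yaw": 0.24},{"tx": 0.32,"ty": -0.27,"tz": 0,"yaw": 0.36},{"tx": 0.42,"ty": -0.36,"tz": 0,"yaw": 0.48},{"tx": 0.529,"ty": -0.456,"tz": 0,"yaw": 0.6},{"tx": 0.529,"ty": -0.456,"tz": 0,"yaw": 0.72},{"tx": 0.529,"ty": -0.456,"tz": 0,"yaw": 0.84},{"tx": 0.529,"ty": -0.456,"tz": 0,"yaw": 0.99},{"tx": 0.529,"ty": -0.456,"tz": 0,"yaw": 0.99},{"tx": 0.529,"ty": -0.456,"tz": 0,"yaw": 0.99}]'

```text
time: 42.02
position: [0.4693, -0.0767, 0.1913]
tool_rot: [-180.0, -0.3, 106.0]
contact_force: [0.2, -0.2, -4.0]
width: 0.0432
gripper_force: 52.9
```

```bash
python3 - <<'E'
from h import *
s=st(); go((.4697,-.077,.175,98))
E
```

```text
42.02 [ 0.4693 -0.0767  0.1913] [-180.    -0.3  106. ] F [ 0.2 -0.2 -4. ] M [ 0.04  0.04 -0.  ] w 0.0432 gf 52.9 j6 [ -9.  15. -26.  49.   0.  65.]
rows 1 {'tx': -0.001, 'ty': 0.0007, 'tz': 0.0409, 'yaw': 0.0885}
```

arm_command --plan '[{"tx": 0,"ty": 0.001,"tz": 0.05,"yaw": 0.088},{"tx": 0,"ty": 0.001,"tz": 0.13,"yaw": 0.088},{"tx": 0,"ty": 0.001,"tz": 0.2,"yaw": 0.088},{"tx": 0,"ty": 0.001,"tz": 0.22,"yaw": 0.088},{"tx": 0,"ty": 0.001,"tz": 0.222,"yaw": 0.088},{"tx": 0,"ty": 0.001,"tz": 0.222,"yaw": 0.088}]'

```text
time: 42.78
position: [0.4718, -0.0765, 0.1048]
tool_rot: [179.8, -0.2, 98.0]
contact_force: [0.3, -0.6, -2.8]
width: 0.0433
gripper_force: 53.1
```

arm_command --plan '[{"tx": 0,"ty": 0,"tz": 0.003,"yaw": 0},{"tx": 0,"ty": 0,"tz": 0.004,"yaw": 0}]'

```text
time: 43.02
position: [0.4715, -0.0764, 0.1029]
tool_rot: [179.8, -0.2, 98.0]
contact_force: [-0.3, -0.1, -2.9]
width: 0.0432
gripper_force: 53.1
```

arm_command --plan '[{"tx": 0,"ty": -0.003,"tz": 0.002,"yaw": 0},{"tx": 0,"ty": -0.003,"tz": 0.003,"yaw": 0}]'

```text
time: 43.28
position: [0.4705, -0.0765, 0.1021]
tool_rot: [179.8, -0.2, 98.0]
contact_force: [-0.8, 1.7, 8.2]
width: 0.0435
gripper_force: 54.3
```

arm_command --plan '[{"tx": 0.02,"ty": -0.001,"tz": -0.002,"yaw": 0},{"tx": 0.06,"ty": -0.001,"tz": -0.002,"yaw": 0},{"tx": 0.1,"ty": -0.001,"tz": -0.002,"yaw": 0},{"tx": 0.14,"ty": -0.001,"tz": -0.002,"yaw": 0},{"tx": 0.17,"ty": -0.001,"tz": -0.002,"yaw": 0},{"tx": 0.19,"ty": -0.001,"tz": -0.002,"yaw": 0},{"tx": 0.19,"ty": -0.001,"tz": -0.002,"yaw": 0}]'

```text
time: 44.15
position: [0.4587, -0.0011, 0.1022]
tool_rot: [179.9, -0.2, 98.1]
contact_force: [-0.7, -2.5, -0.4]
width: 0.0431
gripper_force: 53.3
```

arm_command --plan '[{"tx": 0.005,"ty": 0,"tz": 0,"yaw": 0},{"tx": 0.012,"ty": 0,"tz": 0,"yaw": 0},{"tx": 0.012,"ty": 0,"tz": 0,"yaw": 0}]'

```text
time: 44.52
position: [0.4585, -0.0001, 0.1026]
tool_rot: [179.9, 0.4, 97.9]
contact_force: [0.3, -13.7, 0.5]
width: 0.0433
gripper_force: 53.6
```

arm_command --plan '[{"tx": 0.004,"ty": 0,"tz": 0,"yaw": 0},{"tx": 0.006,"ty": 0,"tz": 0,"yaw": 0},{"tx": 0.006,"ty": 0,"tz": 0,"yaw": 0}]'

```text
time: 44.9
position: [0.4584, 0.0005, 0.1028]
tool_rot: [179.9, 0.6, 97.9]
contact_force: [0.6, -19.3, 3.4]
width: 0.0434
gripper_force: 53.8
```

```bash
python3 - <<'E'
from h import *
def blobs(im):
    g=cv2.cvtColor(im,cv2.COLOR_BGR2GRAY)[195:290,205:450]
    n,l,s,c=cv2.connectedComponentsWithStats((g<125).astype(np.uint8))
    return [((c[i]+[205,195]).round(1).tolist(),int(s[i,4])) for i in range(1,n) if 60<s[i,4]<500]
print(blobs(cv2.imread("pics/w4.png")))
s=st(); p=wrist(); cv2.imwrite("pics/wD.png",p["img"]); print(blobs(p["img"]))
E
```

```text
[([207.7, 257.1], 465), ([419.9, 216.1], 117), ([232.6, 216.6], 97), ([328.7, 238.2], 475), ([388.0, 241.0], 193), ([270.8, 241.1], 198), ([421.8, 250.6], 247), ([230.6, 251.1], 248)]
44.9 [0.4584 0.0005 0.1028] [179.9   0.6  97.9] F [  0.6 -19.3   3.4] M [-4.3   0.06  0.45] w 0.0434 gf 53.8 j6 [  0.  19. -36.  35.  -1.  83.]
[([233.7, 209.8], 104), ([421.4, 209.1], 118), ([388.8, 234.6], 212), ([269.7, 234.8], 217), ([232.3, 244.3], 247), ([423.4, 243.7], 245), ([329.6, 262.0], 497)]
```

arm_command --plan '[{"tx": -0.014,"ty": 0,"tz": -0.002,"yaw": 0},{"tx": -0.014,"ty": 0,"tz": -0.002,"yaw": 0},{"tx": -0.014,"ty": 0,"tz": -0.002,"yaw": 0},{"tx": -0.01,"ty": 0,"tz": -0.05,"yaw": 0},{"tx": -0.01,"ty": 0,"tz": -0.095,"yaw": 0},{"tx": -0.01,"ty": 0,"tz": -0.095,"yaw": 0}]' --gripper 65

```text
time: 45.7
position: [0.4593, 0.0022, 0.1413]
tool_rot: [179.7, -0.2, 98.0]
contact_force: [-0.6, -0.3, -0.1]
width: 0.0649
gripper_force: 0.0
```

arm_command --plan '[{"tx": 0,"ty": 0,"tz": 0,"yaw": 0},{"tx": 0,"ty": 0,"tz": 0,"yaw": 0},{"tx": 0,"ty": 0,"tz": 0,"yaw": 0},{"tx": 0,"ty": 0,"tz": 0,"yaw": 0}]' --gripper 30 --grip_force 40

```text
time: 46.2
position: [0.4581, 0.0017, 0.14]
tool_rot: [179.9, -0.2, 98.0]
contact_force: [0.3, -0.5, 0.8]
width: 0.0301
gripper_force: 0.0
```

arm_command --plan '[{"tx": 0,"ty": 0.01,"tz": 0,"yaw": 0},{"tx": 0,"ty": 0.0225,"tz": 0,"yaw": 0},{"tx": 0,"ty": 0.0225,"tz": 0,"yaw": 0}]'

```text
time: 46.58
position: [0.4659, 0.0028, 0.1401]
tool_rot: [-179.9, -0.2, 98.0]
contact_force: [-5.3, -0.6, 4.4]
width: 0.0302
gripper_force: 2.5
```

arm_command --plan '[{"tx": 0,"ty": 0.005,"tz": 0,"yaw": 0},{"tx": 0,"ty": 0.01,"tz": 0,"yaw": 0},{"tx": 0,"ty": 0.01,"tz": 0,"yaw": 0}]'

```text
time: 46.95
position: [0.4676, 0.0031, 0.1401]
tool_rot: [-179.7, -0.2, 98.0]
contact_force: [-9.8, -0.9, 10.6]
width: 0.0299
gripper_force: 5.9
```

arm_command --plan '[{"tx": 0,"ty": 0.005,"tz": 0,"yaw": 0},{"tx": 0,"ty": 0.01,"tz": 0,"yaw": 0},{"tx": 0,"ty": 0.01,"tz": 0,"yaw": 0}]'

```text
time: 47.32
position: [0.4689, 0.0033, 0.1399]
tool_rot: [-179.4, -0.2, 98.0]
contact_force: [-15.1, -3.1, 17.7]
width: 0.0301
gripper_force: 9.1
```

```bash
python3 - <<'E'
from h import *
s=st(); p=wrist(); cv2.imwrite("pics/wE.png",p["img"][160:400,200:460])
E
```

```text
47.33 [0.4689 0.0033 0.1399] [-179.4   -0.2   98. ] F [-15.1  -3.1  17.7] M [-0.62  3.45  0.  ] w 0.0301 gf 9.1 j6 [  0.  18. -31.  42.   0.  82.]
```

arm_command --plan '[{"tx": 0,"ty": -0.04,"tz": 0,"yaw": 0},{"tx": 0,"ty": -0.065,"tz": 0,"yaw": 0},{"tx": 0,"ty": -0.07,"tz": 0,"yaw": 0},{"tx": 0,"ty": -0.07,"tz": 0,"yaw": 0}]'

```text
time: 47.88
position: [0.4499, 0.0004, 0.1413]
tool_rot: [179.6, -0.2, 98.0]
contact_force: [3.7, 2.1, 3.8]
width: 0.0299
gripper_force: 2.4
```

arm_command --plan '[{"tx": 0,"ty": -0.005,"tz": 0,"yaw": 0},{"tx": 0,"ty": -0.01,"tz": 0,"yaw": 0},{"tx": 0,"ty": -0.01,"tz": 0,"yaw": 0}]'

```text
time: 48.25
position: [0.4479, 0.0001, 0.1421]
tool_rot: [179.3, -0.2, 98.0]
contact_force: [6.6, 3.1, 8.7]
width: 0.0301
gripper_force: 3.9
```

arm_command --plan '[{"tx": 0,"ty": -0.005,"tz": 0,"yaw": 0},{"tx": 0,"ty": -0.01,"tz": 0,"yaw": 0},{"tx": 0,"ty": -0.01,"tz": 0,"yaw": 0}]'

```text
time: 48.62
position: [0.4469, -0.0001, 0.1425]
tool_rot: [179.0, -0.2, 98.0]
contact_force: [11.4, 3.9, 1.4]
width: 0.03
gripper_force: 6.3
```

arm_command --plan '[{"tx": 0,"ty": -0.005,"tz": 0,"yaw": 0},{"tx": 0,"ty": -0.006,"tz": 0,"yaw": 0},{"tx": 0,"ty": -0.006,"tz": 0,"yaw": 0}]'

```text
time: 49.0
position: [0.4464, -0.0002, 0.1426]
tool_rot: [178.8, -0.3, 98.1]
contact_force: [16.2, 3.7, -3.7]
width: 0.0303
gripper_force: 7.9
```

```bash
python3 - <<'E'
from h import *
st(); p=wrist(); cv2.imwrite("pics/wF.png",p["img"][160:400,200:460])
# wheel edges: row profile of each crop pair; red-ish wheel (R>B) columns by row
for n in("w6","wA","wB2","wE","wF"):
    if n=="wB2":
        b=cv2.imread("pics/wB.png"); im=cv2.resize(b,None,fx=1/1.5,fy=1/1.5,interpolation=cv2.INTER_AREA)[:,260:]
    else: im=cv2.imread(f"pics/{n}.png")
    f=im.astype(int); g=cv2.GaussianBlur((f[:,:,2]-f[:,:,0]).astype(np.float32),(5,5),0)
    out=[]
    for r in range(60,170,12):
        # region between fingers
        c=np.where((g[r,70:175]>5)&(g[r,70:175]<40))[0]+70
        out.append((r,int(c.min()),int(c.max()),round(float(c.mean()),1)) if len(c) else (r,))
    print(n,out)
b=cv2.imread("pics/w7.png"); 
E
```

```text
49.0 [ 4.464e-01 -2.000e-04  1.426e-01] [178.8  -0.3  98.1] F [16.2  3.7 -3.7] M [ 0.88 -3.34 -0.02] w 0.0303 gf 7.9 j6 [ -0.  15. -35.  39.   0.  82.]
w6 [(60, 79, 174, 118.9), (72, 70, 174, 121.1), (84, 70, 174, 122.0), (96, 70, 174, 123.7), (108, 70, 174, 127.4), (120, 70, 174, 127.7), (132, 70, 174, 117.8), (144, 70, 165, 120.6), (156, 70, 165, 121.6), (168, 74, 166, 124.4)]
wA [(60, 73, 174, 116.5), (72, 70, 174, 118.7), (84, 70, 174, 122.0), (96, 70, 174, 122.4), (108, 70, 174, 128.9), (120, 70, 174, 130.0), (132, 70, 174, 121.0), (144, 70, 165, 121.2), (156, 70, 165, 122.6), (168, 74, 166, 125.2)]
wB2 [(60, 90, 174, 138.6), (72, 77, 174, 131.4), (84, 70, 174, 122.0), (96, 70, 174, 122.0), (108, 70, 169, 119.5), (120, 70, 167, 115.7), (132, 75, 174, 120.5), (144, 70, 165, 120.8), (156, 70, 166, 123.1), (168, 74, 165, 124.3)]
wE [(60, 74, 168, 115.3), (72, 70, 169, 119.5), (84, 70, 174, 122.0), (96, 70, 174, 123.2), (108, 70, 174, 128.0), (120, 70, 174, 128.4), (132, 70, 174, 116.6), (144, 70, 165, 120.2), (156, 70, 165, 122.6), (168, 74, 166, 125.2)]
wF [(60, 89, 174, 138.4), (72, 90, 174, 132.0), (84, 70, 174, 122.0), (96, 70, 174, 122.0), (108, 70, 169, 119.8), (120, 70, 167, 118.7), (132, 75, 174, 126.9), (144, 70, 165, 120.8), (156, 70, 165, 122.6), (168, 74, 165, 124.3)]
```

```bash
cat > m.py <<'E'
from h import *
from scipy.optimize import minimize
def model(p,y0,th,x0,r=.026,t=.02):
    a=np.radians(98); X=np.array([np.cos(a),np.sin(a),0]); Y=np.array([-np.sin(a),np.cos(a),0]); Z=np.array([0,0,1.])
    c=np.array([.4575,.0025,.054])+X*x0+Y*y0
    ax=Y*np.cos(th)+Z*np.sin(th); up=Z*np.cos(th)-Y*np.sin(th)
    f=np.linspace(0,2*np.pi,60); P=[]
    for s in(-1,1): P+=[c+ax*s*t/2+r*(np.cos(k)*X+np.sin(k)*up) for k in f]
    u=np.array([proj(p,q) for q in P]).astype(np.float32)
    m=np.zeros((480,640),np.uint8); cv2.fillConvexPoly(m,np.round(cv2.convexHull(u)*16).astype(np.int32),1,shift=4); return m>0
def estimate(name,r):
    p=wrist(); L=manip.trace(p,name)
    for l in L[:2]:
        R=l["region"]; rows=np.where(R.any(1))[0]; cols=np.where(R.any(0))[0]; print(name,l["conf"],R.sum(),rows[[0,-1]],cols[[0,-1]])
        rr=np.linspace(rows[0]+5,rows[-1]-5,7).astype(int); print([(int(k),int(np.where(R[k])[0].min()),int(np.where(R[k])[0].max())) for k in rr])
    R=L[0]["region"]; best=[]
    for th in(-.16,-.08,-.04,0,.04,.08,.16):
        f=lambda v:-(R&model(p,v[0]/1e3,th,v[1]/1e3,r)).sum()/(R|model(p,v[0]/1e3,th,v[1]/1e3,r)).sum()
        o=minimize(f,[0,0],method="Nelder-Mead",options=dict(initial_simplex=[[0,0],[4,0],[0,4]],maxiter=60)); best.append((th,round(-o.fun,3),o.x.round(1).tolist()))
    print(best)
E
python3 - <<'E'
from m import *
estimate("wheel_e",.026)
E
```

```text
wheel_e 0.83 5633 [230 342] [309 385]
[(235, 327, 372), (252, 321, 373), (269, 312, 385), (286, 310, 366), (303, 313, 365), (320, 317, 365), (337, 321, 366)]
[(-0.16, np.float64(0.805), [1.3, -0.6]), (-0.08, np.float64(0.781), [3.1, -0.5]), (-0.04, np.float64(0.765), [3.7, -0.5]), (0, np.float64(0.757), [5.0, -0.1]), (0.04, np.float64(0.756), [5.5, -0.5]), (0.08, np.float64(0.758), [5.2, -0.4]), (0.16, np.float64(0.756), [4.5, -0.7])]
```

arm_command --plan '[{"tx": 0,"ty": 0.05,"tz": 0,"yaw": 0},{"tx": 0,"ty": 0.08,"tz": 0,"yaw": 0},{"tx": 0,"ty": 0.098,"tz": 0,"yaw": 0},{"tx": 0,"ty": 0.098,"tz": 0,"yaw": 0},{"tx": 0,"ty": 0.098,"tz": 0,"yaw": 0},{"tx": 0,"ty": 0.098,"tz": 0,"yaw": 0}]'

```text
time: 49.9
position: [0.4688, 0.0033, 0.1391]
tool_rot: [-179.3, -0.2, 98.0]
contact_force: [-11.6, -1.9, 14.7]
width: 0.03
gripper_force: 7.3
```

```bash
python3 - <<'E'
from m import *
st(); estimate("wheel_e",.026)
E
```

```text
49.9 [0.4688 0.0033 0.1391] [-179.3   -0.2   98. ] F [-11.6  -1.9  14.7] M [-0.55  2.71  0.01] w 0.03 gf 7.3 j6 [  0.  18. -31.  42.   0.  82.]
wheel_e 0.59 5714 [232 346] [278 353]
[(237, 290, 336), (254, 290, 341), (271, 278, 350), (289, 295, 352), (306, 296, 350), (323, 297, 346), (341, 296, 342)]
[(-0.16, np.float64(0.764), [-7.0, -0.9]), (-0.08, np.float64(0.772), [-8.1, -0.6]), (-0.04, np.float64(0.765), [-7.6, -0.3]), (0, np.float64(0.774), [-7.0, 0.3]), (0.04, np.float64(0.785), [-5.7, -0.7]), (0.08, np.float64(0.798), [-5.0, -0.7]), (0.16, np.float64(0.825), [-3.8, -0.5])]
```

arm_command --plan '[{"tx": 0,"ty": 0.006,"tz": 0,"yaw": 0},{"tx": 0,"ty": 0.006,"tz": 0,"yaw": 0},{"tx": 0,"ty": 0.006,"tz": 0,"yaw": 0}]'

```text
time: 50.38
position: [0.4692, 0.0033, 0.139]
tool_rot: [-179.0, -0.2, 98.0]
contact_force: [-15.1, -3.4, 19.3]
width: 0.0303
gripper_force: 9.6
```

arm_command --plan '[{"tx": 0,"ty": -0.05,"tz": 0,"yaw": 0},{"tx": 0,"ty": -0.08,"tz": 0,"yaw": 0},{"tx": 0,"ty": -0.105,"tz": 0,"yaw": 0},{"tx": 0,"ty": -0.105,"tz": 0,"yaw": 0},{"tx": 0,"ty": -0.105,"tz": 0,"yaw": 0},{"tx": 0,"ty": -0.105,"tz": 0,"yaw": 0}]'

```text
time: 51.12
position: [0.4463, -0.0004, 0.1427]
tool_rot: [178.8, -0.2, 98.1]
contact_force: [16.5, 3.7, -4.4]
width: 0.03
gripper_force: 7.6
```

arm_command --plan '[{"tx": 0,"ty": 0.05,"tz": 0,"yaw": 0},{"tx": 0,"ty": 0.08,"tz": 0,"yaw": 0},{"tx": 0,"ty": 0.105,"tz": 0,"yaw": 0},{"tx": 0,"ty": 0.105,"tz": 0,"yaw": 0},{"tx": 0,"ty": 0.105,"tz": 0,"yaw": 0},{"tx": 0,"ty": 0.055,"tz": 0,"yaw": 0},{"tx": 0,"ty": 0.055,"tz": 0,"yaw": 0},{"tx": 0,"ty": 0.055,"tz": 0,"yaw": 0}]'

```text
time: 52.12
position: [0.4592, 0.0018, 0.1402]
tool_rot: [179.8, -0.2, 98.0]
contact_force: [0.7, 0.1, -0.4]
width: 0.0297
gripper_force: 0.0
```

arm_command --plan '[{"tx": 0,"ty": 0,"tz": 0,"yaw": 0},{"tx": 0,"ty": 0,"tz": 0,"yaw": 0},{"tx": 0,"ty": 0,"tz": 0.05,"yaw": 0},{"tx": 0,"ty": 0,"tz": 0.092,"yaw": 0},{"tx": 0,"ty": 0,"tz": 0.092,"yaw": 0}]' --gripper 68

```text
time: 52.75
position: [0.4578, 0.0019, 0.1025]
tool_rot: [-180.0, -0.3, 98.0]
contact_force: [-0.1, -0.9, -0.5]
width: 0.0679
gripper_force: 0.0
```

arm_command --plan '[{"tx": 0,"ty": 0,"tz": 0,"yaw": 0},{"tx": 0,"ty": 0,"tz": 0,"yaw": 0},{"tx": 0,"ty": 0,"tz": 0,"yaw": 0},{"tx": 0,"ty": 0,"tz": 0,"yaw": 0}]' --gripper 30 --grip_force 50

```text
time: 53.25
position: [0.4592, 0.0019, 0.1043]
tool_rot: [179.8, -0.2, 98.0]
contact_force: [-0.2, -0.2, 6.0]
width: 0.0434
gripper_force: 53.7
```

arm_command --plan '[{"tx": -0.03,"ty": 0,"tz": -0.001,"yaw": 0},{"tx": -0.08,"ty": 0,"tz": -0.001,"yaw": 0},{"tx": -0.13,"ty": 0,"tz": -0.001,"yaw": 0},{"tx": -0.18,"ty": 0,"tz": -0.001,"yaw": 0},{"tx": -0.22,"ty": 0,"tz": -0.001,"yaw": 0},{"tx": -0.22,"ty": 0,"tz": -0.12,"yaw": 0},{"tx": -0.22,"ty": 0,"tz": -0.26,"yaw": 0},{"tx": -0.22,"ty": 0,"tz": -0.26,"yaw": 0}]'

```text
time: 54.25
position: [0.4734, -0.0866, 0.2108]
tool_rot: [179.4, -0.1, 98.0]
contact_force: [0.3, -0.1, -4.2]
width: 0.0434
gripper_force: 53.5
```

```bash
python3 - <<'E'
from h import *
s=st(); go((.497,.305,.205,180.8),(.497,.305,.103,180.8))
p=manip.capture("top"); q=manip.capture("scene")
for n in("idler_c",):
  for x in(p,q): print([(round(l["conf"],2),at(x,l["point"],0.004).round(3).tolist()) for l in manip.landmark_of(x,n)])
E
```

```text
54.25 [ 0.4734 -0.0866  0.2108] [ 1.794e+02 -1.000e-01  9.800e+01] F [ 0.3 -0.1 -4.2] M [-0.   -0.08 -0.03] w 0.0434 gf 53.5 j6 [-10.  14. -24.  52.   0.  72.]
rows 8 {'tx': 0.9614, 'ty': 0.1943, 'tz': 0.0145, 'yaw': -0.9202}
rows 8 {'tx': 0.9614, 'ty': 0.1943, 'tz': 0.2695, 'yaw': -0.9202}
[(0.95, [0.402, 0.307, 0.004]), (0.76, [0.431, -0.469, 0.004]), (0.69, [0.747, -0.203, 0.004]), (0.67, [0.504, -0.292, 0.004]), (0.6, [0.701, -0.443, 0.004])]
[(0.73, [0.718, -0.443, 0.004]), (0.72, [0.513, -0.297, 0.004]), (0.69, [0.76, -0.212, 0.004]), (0.61, [0.405, -0.151, 0.004]), (0.57, [0.4, 0.298, 0.004]), (0.57, [0.445, -0.456, 0.004])]
```

arm_command --plan '[{"tx": 0.14,"ty": 0.03,"tz": 0,"yaw": -0.12},{"tx": 0.28,"ty": 0.06,"tz": 0,"yaw": -0.24},{"tx": 0.42,"ty": 0.09,"tz": 0,"yaw": -0.36},{"tx": 0.56,"ty": 0.12,"tz": 0,"yaw": -0.48},{"tx": 0.7,"ty": 0.15,"tz": 0,"yaw": -0.6},{"tx": 0.84,"ty": 0.18,"tz": 0,"yaw": -0.72},{"tx": 0.96,"ty": 0.194,"tz": 0,"yaw": -0.84},{"tx": 0.96,"ty": 0.194,"tz": 0,"yaw": -0.92},{"tx": 0.96,"ty": 0.194,"tz": 0,"yaw": -0.92},{"tx": 0.96,"ty": 0.194,"tz": 0.1,"yaw": -0.92},{"tx": 0.96,"ty": 0.194,"tz": 0.23,"yaw": -0.92},{"tx": 0.96,"ty": 0.194,"tz": 0.265,"yaw": -0.92},{"tx": 0.96,"ty": 0.194,"tz": 0.27,"yaw": -0.92},{"tx": 0.96,"ty": 0.194,"tz": 0.27,"yaw": -0.92}]'

```text
time: 56.2
position: [0.4911, 0.3029, 0.102]
tool_rot: [-180.0, -0.3, -179.4]
contact_force: [-7.5, -5.4, 11.1]
width: 0.0434
gripper_force: 55.9
```

arm_command --plan '[{"tx": 0,"ty": 0,"tz": 0.003,"yaw": 0},{"tx": 0,"ty": 0,"tz": 0.004,"yaw": 0}]'

```text
time: 56.45
position: [0.4911, 0.3029, 0.1019]
tool_rot: [180.0, -0.2, -179.4]
contact_force: [-11.7, -7.8, 25.0]
width: 0.0432
gripper_force: 57.5
```

arm_command --plan '[{"tx": 0,"ty": 0,"tz": -0.006,"yaw": 0},{"tx": 0,"ty": 0,"tz": -0.006,"yaw": 0},{"tx": 0,"ty": 0,"tz": -0.006,"yaw": 0},{"tx": 0,"ty": 0,"tz": -0.1,"yaw": 0},{"tx": 0,"ty": 0,"tz": -0.22,"yaw": 0},{"tx": 0,"ty": 0,"tz": -0.27,"yaw": 0},{"tx": 0,"ty": 0,"tz": -0.27,"yaw": 0}]' --gripper 72

```text
time: 57.32
position: [0.4952, 0.306, 0.2089]
tool_rot: [179.6, 0.3, -179.2]
contact_force: [-0.3, -0.1, -0.3]
width: 0.0715
gripper_force: 0.0
```

```bash
python3 - <<'E'
from h import *
s=st(); w=wrist(); p=manip.capture("top"); q=manip.capture("scene")
for n,z in(("idler_e",.006),("lever_peg",.077),("counter",0)):
  for x in(w,p,q): print(n,[(round(l["conf"],2),np.round(l["point"],1).tolist(),at(x,l["point"],z).round(4)[:2].tolist()) for l in manip.landmark_of(x,n)])
pv=at(p,(430,209.6),.052); pg=at(p,(418.3,227.9),.077); print(pv,pg,np.hypot(*(pg-pv)[:2]),np.degrees(np.arctan2(*(pg-pv)[1::-1])))
print("counter box top",fit(p,[(415,196),(446.5,199.5),(443,227.5),(411.5,223)],.044,0,0))
go((.60,-.20,.21,180))
E
```

```text
57.33 [0.4952 0.306  0.2089] [ 179.6    0.3 -179.2] F [-0.3 -0.1 -0.3] M [-0.04 -0.02 -0.01] w 0.0715 gf 0.0 j6 [ 32.  23. -10.  56.   0.  31.]
idler_e [(0.9, [323.5, 219.5], [0.4913, 0.302]), (0.79, [325.7, 109.6], [0.4099, 0.3029])]
idler_e [(0.8, [507.1, 305.7], [0.4367, -0.4727]), (0.77, [152.1, 288.8], [0.4871, 0.305]), (0.69, [487.8, 186.6], [0.7039, -0.4443]), (0.67, [381.7, 167.0], [0.753, -0.2068]), (0.65, [150.6, 328.9], [0.4, 0.3065]), (0.59, [424.8, 275.4], [0.5063, -0.2947])]
idler_e [(0.93, [233.1, 264.2], [0.7593, -0.2041]), (0.79, [493.3, 364.2], [0.4816, 0.3003]), (0.68, [197.1, 193.6], [0.7206, -0.4411]), (0.62, [286.5, 144.4], [0.4435, -0.4561]), (0.6, [519.0, 344.8], [0.4102, 0.3033]), (0.58, [298.0, 192.2], [0.5199, -0.2948])]
lever_peg [(0.68, [329.9, 109.1], [0.4137, 0.3055])]
lever_peg []
lever_peg [(0.65, [270.9, 192.3], [0.6054, -0.2755])]
counter []
counter [(0.91, [426.9, 215.0], [0.6424, -0.3057]), (0.48, [428.4, 312.5], [0.425, -0.3005])]
counter [(0.86, [252.8, 215.1], [0.6463, -0.3038]), (0.4, [359.0, 202.2], [0.4175, -0.1823])]
[ 0.64481385 -0.30364565  0.052     ] [ 0.6013193  -0.27282363  0.077     ] 0.053308290795407984 144.67705395643742
counter box top (array([ 0.6423, -0.3028]), np.float64(-98.3), np.float64(170.6), np.float64(0.0688), np.float64(0.0613))
rows 9 {'tx': -0.2473, 'ty': -1.2669, 'tz': -0.0075, 'yaw': 0.009}
```

arm_command --plan '[{"tx": -0.03,"ty": -0.14,"tz": 0,"yaw": 0},{"tx": -0.06,"ty": -0.28,"tz": 0,"yaw": 0},{"tx": -0.09,"ty": -0.42,"tz": 0,"yaw": 0},{"tx": -0.12,"ty": -0.56,"tz": 0,"yaw": 0},{"tx": -0.15,"ty": -0.7,"tz": 0,"yaw": 0},{"tx": -0.18,"ty": -0.84,"tz": 0,"yaw": 0},{"tx": -0.21,"ty": -0.98,"tz": 0,"yaw": 0},{"tx": -0.21,"ty": -0.98,"tz": 0,"yaw": 0}]' --gripper 0 --grip_force 40

```text
time: 58.92
position: [0.5845, -0.0893, 0.2057]
tool_rot: [179.8, 0.2, -179.5]
contact_force: [0.6, 1.3, -0.2]
width: -0.0003
gripper_force: 0.0
```

```bash
python3 - <<'E'
from h import *
s=st(); go((.605,-.238,.2,170.7),(.605,-.238,.131,170.7))
E
```

```text
58.92 [ 0.5845 -0.0893  0.2057] [ 179.8    0.2 -179.5] F [ 0.6  1.3 -0.2] M [ 0.05 -0.06 -0.04] w -0.0003 gf 0.0 j6 [-9. 24. -9. 57.  0. -9.]
rows 3 {'tx': -0.0483, 'ty': -0.3722, 'tz': 0.0143, 'yaw': 0.1086}
rows 3 {'tx': -0.0483, 'ty': -0.3722, 'tz': 0.1868, 'yaw': 0.1086}
```

arm_command --plan '[{"tx": -0.016,"ty": -0.12,"tz": 0,"yaw": 0.1},{"tx": -0.032,"ty": -0.25,"tz": 0,"yaw": 0.109},{"tx": -0.048,"ty": -0.355,"tz": 0,"yaw": 0.109},{"tx": -0.048,"ty": -0.355,"tz": 0.08,"yaw": 0.109},{"tx": -0.048,"ty": -0.355,"tz": 0.187,"yaw": 0.109},{"tx": -0.048,"ty": -0.355,"tz": 0.187,"yaw": 0.109},{"tx": -0.048,"ty": -0.355,"tz": 0.187,"yaw": 0.109}]'

```text
time: 59.8
position: [0.6055, -0.2262, 0.1315]
tool_rot: [179.7, 0.1, 171.1]
contact_force: [-0.1, -0.5, 1.0]
width: 0.0
gripper_force: 0.0
```

```bash
python3 - <<'E'
from h import *
s=st(); go((.603,-.265,.131,170.7),(.599,-.292,.131,170.7))
p=wrist(); print([(l["conf"],l["point"],at(p,l["point"],.077)) for l in manip.landmark_of(p,"lever_peg")])
E
```

```text
59.8 [ 0.6055 -0.2262  0.1315] [1.797e+02 1.000e-01 1.711e+02] F [-0.1 -0.5  1. ] M [-0.02 -0.09 -0.02] w 0.0 gf 0.0 j6 [-21.  33.  -6.  51.   0. -12.]
rows 1 {'tx': -0.0089, 'ty': -0.0969, 'tz': 0.0013, 'yaw': 0.0039}
rows 2 {'tx': -0.0095, 'ty': -0.1651, 'tz': 0.0013, 'yaw': 0.0039}
[(0.83, [197.8, 338.3], array([ 0.60566634, -0.27888737,  0.077     ]))]
```

arm_command --plan '[{"tx": -0.004,"ty": -0.04,"tz": 0,"yaw": 0},{"tx": -0.004,"ty": -0.08,"tz": 0,"yaw": 0},{"tx": -0.004,"ty": -0.11,"tz": 0,"yaw": 0},{"tx": -0.004,"ty": -0.14,"tz": 0,"yaw": 0},{"tx": -0.004,"ty": -0.165,"tz": 0,"yaw": 0},{"tx": -0.004,"ty": -0.165,"tz": 0,"yaw": 0}]'

```text
time: 60.65
position: [0.5962, -0.2931, 0.1299]
tool_rot: [179.7, 0.1, 170.9]
contact_force: [-0.2, 1.7, 0.0]
width: 0.0
gripper_force: 1.0
```

arm_command --plan '[{"tx": 0,"ty": -0.008,"tz": 0,"yaw": 0},{"tx": 0,"ty": -0.015,"tz": 0,"yaw": 0},{"tx": 0,"ty": -0.015,"tz": 0,"yaw": 0}]'

```text
time: 61.02
position: [0.5956, -0.298, 0.1301]
tool_rot: [179.7, 0.1, 171.0]
contact_force: [1.9, 2.4, -0.3]
width: 0.0005
gripper_force: 1.3
```

Springy contact so far; continue to the stop in small steps.

arm_command --plan '[{"tx": 0,"ty": -0.008,"tz": 0,"yaw": 0},{"tx": 0,"ty": -0.015,"tz": 0,"yaw": 0},{"tx": 0,"ty": -0.015,"tz": 0,"yaw": 0}]'

```text
time: 61.4
position: [0.5948, -0.3015, 0.13]
tool_rot: [179.4, 0.1, 171.1]
contact_force: [3.8, 9.5, 1.2]
width: -0.0
gripper_force: 4.6
```

arm_command --plan '[{"tx": 0,"ty": -0.006,"tz": 0,"yaw": 0},{"tx": 0,"ty": -0.01,"tz": 0,"yaw": 0},{"tx": 0,"ty": -0.01,"tz": 0,"yaw": 0}]'

```text
time: 61.78
position: [0.5947, -0.3028, 0.13]
tool_rot: [179.1, 0.1, 171.2]
contact_force: [5.3, 15.8, 2.5]
width: -0.0001
gripper_force: 7.7
```

```bash
python3 - <<'E'
from h import *
s=st(); p=wrist(); print([(l["conf"],l["point"],at(p,l["point"],.077)) for l in manip.landmark_of(p,"lever_peg")])
E
```

```text
61.77 [ 0.5947 -0.3028  0.13  ] [1.791e+02 1.000e-01 1.712e+02] F [ 5.3 15.8  2.5] M [ 3.17 -1.03  0.14] w -0.0001 gf 7.7 j6 [-27.  35.  -2.  53.   1. -19.]
[(0.84, [283.7, 341.1], array([ 0.60052058, -0.32125179,  0.077     ]))]
```

arm_command --plan '[{"tx": 0,"ty": 0.04,"tz": 0,"yaw": 0},{"tx": 0,"ty": 0.09,"tz": 0,"yaw": 0},{"tx": 0,"ty": 0.14,"tz": 0,"yaw": 0},{"tx": 0,"ty": 0.22,"tz": 0,"yaw": 0},{"tx": 0,"ty": 0.25,"tz": 0,"yaw": 0},{"tx": 0,"ty": 0.25,"tz": -0.1,"yaw": 0},{"tx": 0,"ty": 0.25,"tz": -0.25,"yaw": 0},{"tx": 0,"ty": 0.25,"tz": -0.3,"yaw": 0},{"tx": 0,"ty": 0.25,"tz": -0.3,"yaw": 0},{"tx": 0,"ty": 0.25,"tz": -0.3,"yaw": 0}]'

```text
time: 63.12
position: [0.6083, -0.2098, 0.249]
tool_rot: [179.7, -0.1, 171.0]
contact_force: [-0.5, -1.5, -0.8]
width: 0.0003
gripper_force: 0.0
```

```bash
python3 - <<'E'
from h import *
s=st(); p=manip.capture("top"); q=manip.capture("scene"); w=wrist()
for n,z in(("lever_peg",.077),("idler_e",.005),("weight",0),("spanner",0),("driver",0),("oil",0),("parallel",0)):
  for x in((w,p,q) if n=="lever_peg" else (p,q)): print(n,[(round(l["conf"],2),at(x,l["point"],z).round(3)[:2].tolist()) for l in manip.landmark_of(x,n)])
E
```

```text
63.12 [ 0.6083 -0.2098  0.249 ] [ 1.797e+02 -1.000e-01  1.710e+02] F [-0.5 -1.5 -0.8] M [-0.03 -0.03  0.03] w 0.0003 gf 0.0 j6 [-19.  28.   4.  66.   0. -10.]
lever_peg [(0.84, [0.607, -0.278])]
lever_peg []
lever_peg [(0.69, [0.603, -0.274])]
idler_e [(0.85, [0.708, -0.448]), (0.84, [0.753, -0.205]), (0.75, [0.403, 0.302]), (0.6, [0.433, -0.473]), (0.57, [0.488, 0.305])]
idler_e [(0.93, [0.715, -0.451]), (0.83, [0.404, 0.305]), (0.77, [0.507, -0.292]), (0.74, [0.491, 0.305]), (0.73, [0.757, -0.211]), (0.45, [0.745, 0.11]), (0.38, [0.443, -0.46])]
weight [(0.43, [0.438, 0.157])]
weight [(0.58, [0.442, 0.164]), (0.39, [0.457, 0.003])]
spanner []
spanner [(0.96, [0.429, -0.182])]
driver [(0.74, [0.763, -0.085])]
driver [(0.96, [0.758, -0.084]), (0.72, [0.411, 0.305]), (0.3, [0.438, 0.157]), (0.26, [0.565, -0.343])]
oil [(0.59, [0.741, 0.102])]
oil [(0.94, [0.744, 0.1])]
parallel [(0.93, [0.757, 0.232]), (0.57, [0.754, -0.073])]
parallel [(0.81, [0.759, 0.22])]
```

```bash
python3 -c "
from rig import manip
print(manip.job_done())"
```

```text
the job is handed in; nothing more can be done
None
```

I handed the job in at about 63 s (no verdict came back): the large idler felt sound and is in the plain tray, the middle and small ones felt worn and are in the handled tray, and the lever went to its stop and sprang back. The small wheel was the closest call; a tilt fit on camera images from both sides settled it as worn.

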